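# Refill the blank carrier

### The arm

A 6-joint arm with a two-finger parallel gripper is mounted at the origin on the work surface. World frame = base frame: x ahead of the robot, y to its left, z up, the work surface at z = 0. Lengths are in m, angles in rad, forces in N, time in s.
With the tool pointing down it reaches from about 0.325 to 0.85 m from the base axis. Payload 15.5 kg.
Tool frame: the origin (TCP) lies midway between the tips of the shut fingers; the grasp point (between the pads) lies ctrl.grip_depth behind it (ctrl.grip_depth is the distance from the TCP to the grasp point, in m); z points along the fingers, y is the line along which they close (so a half turn about z gives the same grasp; the last joint's range is limited). The gripper opens to 91 mm and grips with 3 to 60 N. Pads are 32 mm wide; open, the fingers measure 118 mm over their backs; the gripper's body (76 mm by 178 mm) begins 60 mm behind the grasp point.
Start: joints at [1.157, 0.494, 1.345, -0, 1.302, -0.096], TCP at [0.196, 0.594, 0.214] pointing down, gripper open.
Joint ranges: [-2.91, 2.91], [-0.82, 2.16], [0.22, 2.67], [-1.22, 4.37], [0.12, 2.79], [-3.08, 3.08]. Speed limits (rad/s): [1.89, 1.89, 2.57, 3.01, 3.01, 3.01].

### API

Orientations are given as a rotation vector (axis times angle).
In Python, from station import telemetry, viewer, job, ctrl gives the robot as it stands.
- The arm moves only by the tool servo_tool, never from a script. Its argument "deltas" is a list of rows, each an object of numbers: "x", "y", "z": the shift along the tool's x, y, z in units of 100 mm (1.0 is 100 mm); "spin": the turn about the tool's z in units of 0.12 rad (1.0 is 0.12 rad). In form: [{"x": .., "y": .., "z": .., "spin": ..}, ...]. A call has 1 to 12 rows; each row shifts and turns the commanded pose from where the row before left it, along the tool's axes as they then stand; what a row does not reach is not made up. A row lasts 1/8 s, in which the tool goes at most 62.5 mm and 10.7 degrees, less where a joint would pass 70% of its speed; a pose out of reach is approached as far as the arm can. A call with a number of a shift or a turn outside -1 to 1 is refused whole. A call with a gripper value outside its range is refused whole. "fingers" is the opening, from 0 (shut) to 1 (fully open), set as the call begins (left out, the last holds). The fingers move at their own pace and stop on an object; the grip force is fixed at half the most. Time passes only in rows, so rows that do not move let the fingers close. It gives the time, the measured TCP pose, the force, the opening and the grip force at its end, in the units of the state.
- telemetry.sense(): the state, without advancing time (a new reading comes with each control period).
- viewer.grab_frame(name): name is "scene" or "top"; returns a dict with "frame" (480x640x3 uint8, blue, green, red), "fovy" (degrees; the focal length in pixels is half the picture's height over the tangent of half this angle, whatever the lens; pixels are square), "cx", "cy" (the principal point, pixels), "dist_coeffs" ([k1, k2, p1, p2, k3] as OpenCV has them; the pictures are not rectified), "extrinsics" (4x4, takes a point from world to camera coordinates). Camera axes: x right, y up, looking along -z (the intrinsics and any distortion apply to the point x, -y, -z); pixel columns grow to the right and rows downward; lengths in m; the calibration is good to about 2 mm. A picture is of the moment at which its call begins. There is no depth.
- job.job_done(): hands the job in; it is judged then, once.
The state is a dict: "time": time; "joint_positions": joint angles; "joint_vel": joint speeds; "effort": joint torques, N m; "tool_pos": TCP position; "tcp_rot": TCP orientation; "ft_force": force on the tool from outside, world axes, zero at the start; "moment": the same for the moment, N m; "width": finger opening in m; "grasp_force": force on a finger pad.
Only numpy, scipy, OpenCV 4.12 (cv2) and the standard library are available. Lean on these libraries where they do the work, as an engineer would, in place of code of your own. Each camera call takes 0.05 s, during which the arm holds its last target. There are 200 camera calls.

### The job

Refill the wooden carrier: draw the keeper bar out endways, lift the steel follower plate off the pins and set both aside, then stack all the drilled wooden blanks over the two pins so that they lie flush, put the follower plate back on top of them, and finally slide the keeper bar back through both brackets until its grip block is up against the bracket. The plain offcut without holes is not wanted; leave it off the carrier, and do not knock over the glue bottle or the jar.

Things in the scene. Friction and masses are not known exactly. Their poses are not given: they have to be found in the camera images.
- carrier: wooden stacking carrier, fixed. Origin: centre of its underside, at table level; z up, own +y roughly to the robot's left (turned -9 to +17 deg). Base board 150 (own x) x 240 (own y) x 15 mm. Plates rest, long side along own x, on a central plinth 140 (x) x 46 mm (y), top at z 40 mm; being 60 wide they overhang it 7 mm each side, so can be held by their long edges
- pin_a (a point): tip of the steel locating pin at carrier own x = -42, y = 0, z = 100 mm. The pin is upright, 12 mm thick up to z 88 mm, then tapers to 4 mm at the tip
- pin_b (a point): tip of the other, like pin, at carrier own x = +42, y = 0, z = 100 mm
- window_in (a point): middle of the outer mouth of the entry window: carrier own (0, +100, 105) mm. Two brackets, 62 mm wide (x), 20 thick (y), centred at own y = -90 and +90, tops at z 124. Each has a window 38 mm wide (x), from a sill at z 96 up to z 114 mm. The keeper goes in here from outside, nose first towards own -y
- window_out (a point): middle of the outer mouth of the second window: carrier own (0, -100, 105) mm
- keeper: wooden keeper bar, 240 (own y) x 28 (x) x 10 mm, 120 g; origin: middle of its underside. Grip block at the +y end (own y 96 to 120), 28 mm wide (x), top 52 mm above the underside. Loose, slides freely; starts in both windows. Home: origin at carrier (0, +4, 96) mm, block against the +y bracket, nose 16 mm out of the other. Can lie on the table, block up
- keeper_nose (a point): tip of the keeper's nose (its -y end, narrowed to 16 mm over the last 25 mm), at mid thickness, own (0, -120, 5) mm of the keeper
- keeper_grip (a point): middle of the keeper's grip block, where to hold it, across the 28 mm width (keeper x): own (0, 108, 32) mm of the keeper
- follower: dark steel follower plate, 120 (own x) x 60 (own y) x 10 mm, 0.5 kg (can vary by a fifth), with the same two 15 mm holes at own x = +-42 mm. Origin: centre of its underside. At the start it lies on the plinth over the pins, under the keeper
- blank1: drilled hardwood blank, 120 (own x) x 60 (own y) x 14 mm (z), 75 g, with two 15 mm through holes on its long centre line, 42 mm either side of the middle. Origin: centre of its underside. Lies flat on the table at the start, to the left; two or three such blanks are present (an absent one reads None). All blanks are alike and may lie either way round
- blank2: drilled hardwood blank, 120 (own x) x 60 (own y) x 14 mm (z), 75 g, with two 15 mm through holes on its long centre line, 42 mm either side of the middle. Origin: centre of its underside. Lies flat on the table at the start, to the left; two or three such blanks are present (an absent one reads None). All blanks are alike and may lie either way round
- blank3: drilled hardwood blank, 120 (own x) x 60 (own y) x 14 mm (z), 75 g, with two 15 mm through holes on its long centre line, 42 mm either side of the middle. Origin: centre of its underside. Lies flat on the table at the start, to the left; two or three such blanks are present (an absent one reads None). All blanks are alike and may lie either way round
- offcut: plain hardwood offcut, 120 x 60 x 14 mm, without holes, lying among the blanks; not to be used. Origin: centre of its underside
- glue: white glue bottle, 60 mm across, 170 mm tall, standing near the far edge. Origin: centre of its foot
- jar: glass jar, 70 mm across, 90 mm tall, standing on the right towards the back. Origin: centre of its foot
Not all that is in view belongs to the job. Leave any blue look-alike of the blank1 alone.

How it is judged:
By the outcome, as a careful person would: the job done as asked, in the order asked, and still so for the second after the job is handed in, with the robot touching nothing.
Of blank1, blank2, blank3 only 2 to 3 are there at a start; the rules pass over those that are not, and their reading is None.
At some moment in a run one of blank1, blank2, blank3, follower may be knocked a few centimetres aside while the robot is not near it.
It also fails if it takes over 210 s, if anything falls off the work surface, if the arm or the gripper's body presses on something with over 40 N, if the wrist force passes 120 N, or if a joint passes its speed limit or range.

## Working session

There is one attempt and no reset: what is moved stays moved. The work goes in short steps, Python scripts to look and compute and a tool call to move; the robot and the scene stay as the last step left them, time stands still between calls to the robot, and variables do not carry over. Pictures are saved under pics/ and viewed, at most 14 in all, crops included, and the job is handed in when it is done.

Besides the shell and the picture viewer there is one more tool, called after "Call:" by a JSON object that holds its "api" and its "payload", one argument or row to a line. servo_tool: Moves the arm, as the interface text tells. Its arguments: {"type":"object","properties":{"deltas":{"type":"array","items":{"type":"object","properties":{"x":{"type":"number"},"y":{"type":"number"},"z":{"type":"number"},"spin":{"type":"number"}}}},"fingers":{"type":"number"}},"required":["deltas"]}

```bash
ls; mkdir -p pics; python3 - <<'E'
from station import telemetry, viewer, job, ctrl
import cv2
print(telemetry.sense()); print(ctrl.grip_depth)
for n in("scene","top"):
    f=viewer.grab_frame(n); cv2.imwrite(f"pics/{n}0.png",f["frame"]); f.pop("frame"); print(n,f)
E
```

```text
pics
{'time': 0.0, 'joint_positions': array([ 1.15647491e+00,  4.94191240e-01,  1.34613934e+00,  1.96055640e-05,
        1.30248345e+00, -9.54787356e-02]), 'joint_vel': array([-0.00010005,  0.00045273, -0.00076716, -0.00098228,  0.00012421,
       -0.00049901]), 'effort': array([-1.34771988e-03, -8.78810692e+01, -3.81862664e+01,  7.06331804e-02,
        5.31978160e-02, -1.20659802e-04]), 'tool_pos': array([0.19574186, 0.59315752, 0.21333047]), 'tcp_rot': array([-4.98674337e-01, -3.10143113e+00,  1.84886295e-03]), 'ft_force': array([0.13462764, 0.25412306, 0.60186356]), 'moment': array([-0.03442619,  0.05186717, -0.01398816]), 'grasp_force': 0.0, 'width': 0.09164918892742814}
0.0188
scene {'fovy': 52.20752402908593, 'cx': 316.4506856955144, 'cy': 235.02952168131446, 'dist_coeffs': array([-0.00818107,  0.        ,  0.        ,  0.        ,  0.        ]), 'extrinsics': array([[-0.85052632,  0.52541475, -0.02333071,  0.35596121],
       [-0.34183604, -0.51855281,  0.78374173,  0.17742054],
       [ 0.39969126,  0.67456825,  0.62064851, -1.94061474],
       [ 0.        ,  0.        ,  0.        ,  1.        ]])}
top {'fovy': 51.74118411803171, 'cx': 307.3851821918532, 'cy': 242.66227650886924, 'dist_coeffs': array([-0.06051558,  0.        ,  0.        ,  0.        ,  0.        ]), 'extrinsics': array([[-0.0176587 , -0.99983354,  0.00458981,  0.1754626 ],
       [ 0.9949595 , -0.01711904,  0.09880553, -0.52491883],
       [-0.09871051,  0.00631145,  0.99509618, -1.58042411],
       [ 0.        ,  0.        ,  0.        ,  1.        ]])}
```

View pics/top0.png

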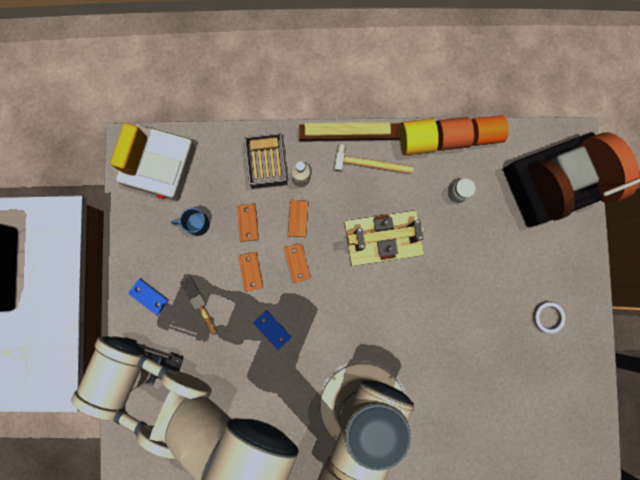

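View pics/scene0.png

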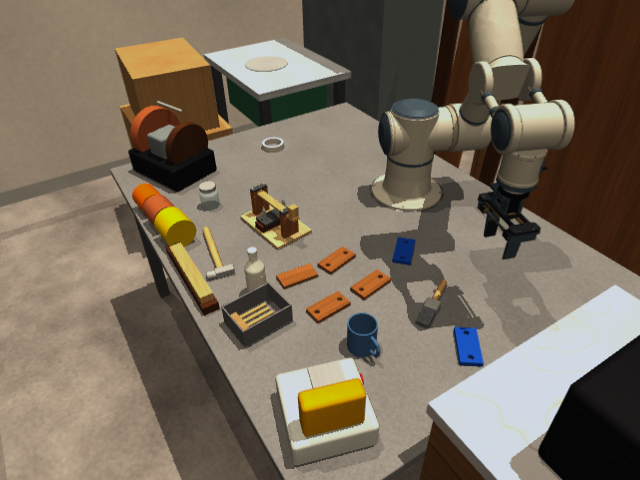

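```bash
cat > h.py <<'E'
import cv2, numpy as np
from station import telemetry, viewer, job, ctrl
def K(f):
    F=240/np.tan(np.radians(f["fovy"])/2); return np.array([[F,0,f["cx"]],[0,F,f["cy"]],[0,0,1]])
def ray(f,px):
    u=cv2.undistortPoints(np.array(px,float).reshape(-1,1,2),K(f),f["dist_coeffs"]).reshape(-1,2)
    d=np.c_[u[:,0],-u[:,1],-np.ones(len(u))]; E=f["extrinsics"]; R=E[:3,:3]
    return -R.T@E[:3,3], d@R
def onplane(f,px,z):
    c,d=ray(f,px); return c+d*((z-c[2])/d[:,2])[:,None]
def proj(f,P):
    E=f["extrinsics"]; q=np.atleast_2d(P)@E[:3,:3].T+E[:3,3]
    return cv2.projectPoints(q*[1,-1,-1],np.zeros(3),np.zeros(3),K(f),f["dist_coeffs"])[0].reshape(-1,2)
def hsv(f): return cv2.cvtColor(f["frame"],cv2.COLOR_BGR2HSV)
def plates(f,z=0.014,lo=(5,130,90),hi=(16,255,255)):
    m=cv2.inRange(hsv(f),lo,hi)
    for c in cv2.findContours(m,cv2.RETR_EXTERNAL,cv2.CHAIN_APPROX_NONE)[0]:
        if not 150<cv2.contourArea(c)<1500: continue
        P=onplane(f,c.reshape(-1,2),z)[:,:2]
        (x,y),(w,h),a=cv2.minAreaRect((P*1000).astype(np.float32))
        if w<h: a+=90
        a=(a+90)%180-90
        print("px",c.reshape(-1,2).mean(0).round(),"xy",round(x,1),round(y,1),"size",round(w,1),round(h,1),"long-axis deg",round(a,1))
def crop(f,box,s,name):
    x0,y0,x1,y1=box; cv2.imwrite(name,cv2.resize(f["frame"][y0:y1,x0:x1],None,fx=s,fy=s,interpolation=cv2.INTER_CUBIC))
def rel(): 
    s=telemetry.sense(); return s
E
python3 - <<'E'
from h import *
t=viewer.grab_frame("top"); s=viewer.grab_frame("scene")
print("top");plates(t);print("scene");plates(s)
a=cv2.resize(t["frame"][195:295,230:440],None,fx=3.8,fy=3.8,interpolation=cv2.INTER_CUBIC)
cv2.imwrite("pics/c1.png",a)
crop(s,(235,175,395,330),3.8,"pics/c2.png")
E
```

```text
top
px [250. 271.] xy 439.3 354.0 size 119.0 59.7 long-axis deg 9.8
px [297. 263.] xy 464.7 202.0 size 118.6 59.3 long-axis deg 13.0
px [247. 222.] xy 600.3 362.5 size 119.5 59.8 long-axis deg 4.5
px [298. 218.] xy 610.7 197.0 size 58.2 118.8 long-axis deg -4.8
px [622. 156.] xy 813.1 -917.3 size 190.5 83.4 long-axis deg 28.6
px [456. 132.] xy 895.8 -345.5 size 99.1 117.5 long-axis deg -84.1
px [491. 129.] xy 904.6 -465.5 size 93.5 116.1 long-axis deg -84.1
scene
px [328. 306.] xy 603.1 364.6 size 121.4 61.6 long-axis deg 4.5
px [370. 283.] xy 441.3 356.5 size 120.9 61.3 long-axis deg 9.6
px [297. 275.] xy 613.8 199.3 size 60.9 119.4 long-axis deg -4.7
px [336. 259.] xy 466.6 203.6 size 121.5 61.8 long-axis deg 13.3
px [151. 200.] xy 880.8 -484.4 size 104.2 269.2 long-axis deg -82.5
px [141. 116.] xy 669.3 -1226.0 size 419.8 216.6 long-axis deg 83.7
```

View pics/c1.png

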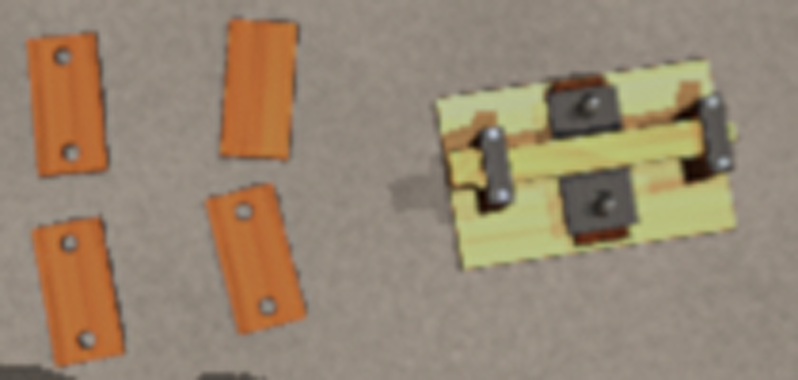

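View pics/c2.png

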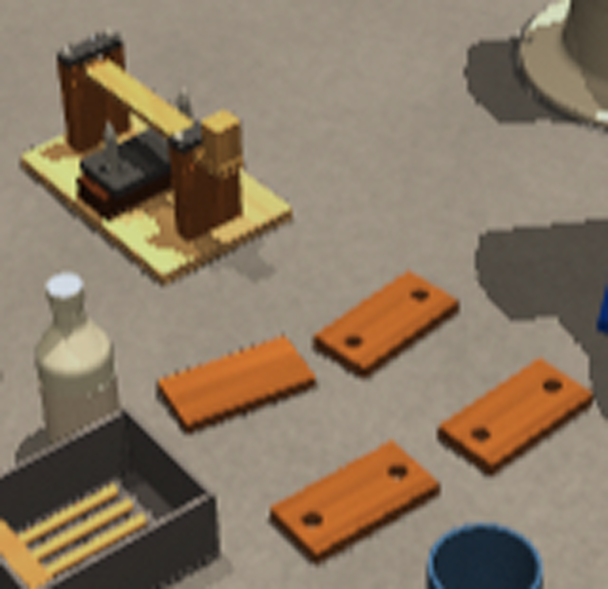

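```bash
python3 - <<'E'
from h import *
t=viewer.grab_frame("top"); s=viewer.grab_frame("scene")
for n,f,box in(("top",t,(335,200,440,275)),("scene",s,(235,180,320,255))):
    H=hsv(f); x0,y0,x1,y1=box
    m=np.zeros(H.shape[:2],np.uint8); m[y0:y1,x0:x1]=cv2.inRange(H,(18,60,90),(40,255,255))[y0:y1,x0:x1]
    c=max(cv2.findContours(m,cv2.RETR_EXTERNAL,cv2.CHAIN_APPROX_NONE)[0],key=cv2.contourArea)
    c=np.vstack([k for k in cv2.findContours(m,cv2.RETR_EXTERNAL,cv2.CHAIN_APPROX_NONE)[0] if cv2.contourArea(k)>8]).reshape(-1,2)
    P=onplane(f,c,0.015)[:,:2]
    print(n,cv2.minAreaRect((P*1000).astype(np.float32)))
# pin tips: crop px -> full
pt=np.array([[592,97],[603,199]])/3.8+[230,195]; ps=np.array([[110,122],[183,92]])/3.8+[235,175]
for a,b in zip(pt,ps):
    c1,d1=ray(t,a);c2,d2=ray(s,b);d1=d1[0];d2=d2[0]
    k=np.linalg.lstsq(np.c_[d1,-d2],c2-c1,rcond=None)[0]
    print("pin",a,b,c1+k[0]*d1,c2+k[1]*d2, onplane(t,[a],.1),onplane(s,[b],.1))
# jar, glue
print(onplane(t,[(462,190),(301,175)],0.05))
a=cv2.resize(t["frame"][205:270,340:430],None,fx=8,fy=8,interpolation=cv2.INTER_CUBIC);cv2.imwrite("pics/c3.png",a)
E
```

```text
top ((541.4520874023438, -83.70643615722656), (151.57843017578125, 243.28370666503906), 7.350894927978516)
scene ((527.134521484375, -122.84434509277344), (209.29348754882812, 322.1556396484375), 10.16894245147705)
pin [385.78947368 220.52631579] [263.94736842 207.10526316] [ 0.5854356 -0.0784844  0.1011716] [ 0.58236585 -0.07659306  0.10041932] [[ 0.58560187 -0.07868055  0.1       ]] [[ 0.58212601 -0.07714912  0.1       ]]
pin [388.68421053 247.36842105] [283.15789474 199.21052632] [ 0.50169676 -0.08518202  0.09809517] [ 0.50191458 -0.08532089  0.09813788] [[ 0.50153154 -0.0848554   0.1       ]] [[ 0.50313073 -0.08284067  0.1       ]]
[[ 0.68911971 -0.34001822  0.05      ]
 [ 0.74631091  0.18325131  0.05      ]]
```

View pics/c3.png

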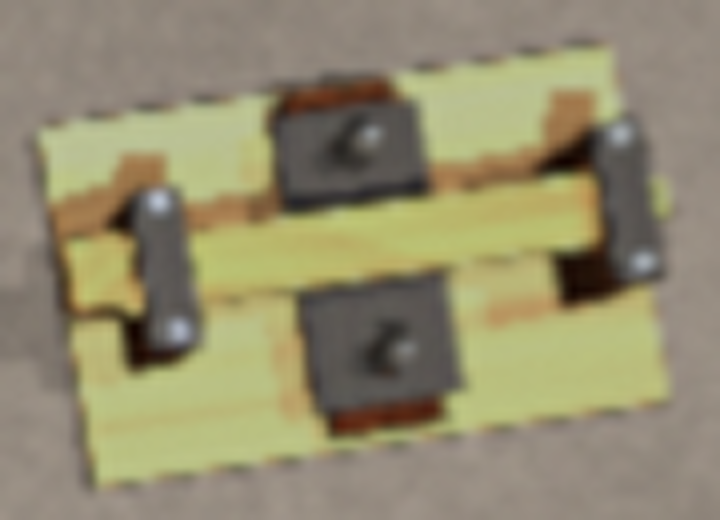

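```bash
cat >> h.py <<'E'
from scipy.spatial.transform import Rotation as Ro
C=np.array([.5422,-.0815]); CA=7.2
def car(x,y,C=None,CA=None):
    C=globals()["C"] if C is None else C; a=np.radians(globals()["CA"] if CA is None else CA)
    return C+np.array([x*np.cos(a)-y*np.sin(a),x*np.sin(a)+y*np.cos(a)])
def state():
    s=telemetry.sense(); Rm=Ro.from_rotvec(s["tcp_rot"]).as_matrix()
    return s,Rm,np.degrees(np.arctan2(Rm[1,1],Rm[0,1]))
def go(x,y,z,ang):
    """remaining move in tool axes/units: translate first at present heading, or after the spin"""
    s,Rm,a=state(); d=np.array([x,y,z])-s["tool_pos"]
    sp=(a-ang+90)%180-90
    b=np.radians(ang if abs((a-ang+180)%360-180)<=90 else ang+180)
    R2=np.array([[-np.sin(b),np.cos(b),0],[np.cos(b),np.sin(b),0],[0,0,-1]]).T
    print(f"t={s['time']:.1f} at",s["tool_pos"].round(4),"ang %.1f"%a,"w %.4f"%s["width"],"F",s["ft_force"].round(1),"gf %.1f"%s["grasp_force"],"q6 %.2f"%s["joint_positions"][5])
    print("  -> translate-now",(Rm.T@d*10).round(3),"| after spin",(R2.T@d*10).round(3),"| spin units %.2f"%(np.radians(sp)/.12))
E
python3 -c "
from h import *
p=car(0,.119);print(p);go(*p,.25,CA)"
```

```text
[0.52728535 0.03656165]
t=0.3 at [0.1958 0.5934 0.2137] ang 71.7 w 0.0911 F [ 0.5 -0.4  0.4] gf 0.0 q6 -0.10
  -> translate-now [-4.892 -4.25  -0.361] | after spin [-5.94   2.591 -0.363] | spin units 9.39
```

Call:
{"api": "servo_tool", "payload": {
  "deltas": [
    {"x": -0.4,"y": -0.35,"z": -0.03},
    {"x": -0.4,"y": -0.35,"z": -0.03},
    {"x": -0.4,"y": -0.35,"z": -0.03},
    {"x": -0.4,"y": -0.35,"z": -0.03},
    {"x": -0.4,"y": -0.35,"z": -0.03},
    {"x": -0.4,"y": -0.35,"z": -0.03},
    {"x": -0.4,"y": -0.35,"z": -0.03},
    {"x": -0.4,"y": -0.35,"z": -0.03},
    {"x": -0.4,"y": -0.35,"z": -0.03},
    {"x": -0.4,"y": -0.35,"z": -0.03},
    {"x": -0.4,"y": -0.35,"z": -0.03},
    {"x": -0.4,"y": -0.35,"z": -0.03}
  ],
  "fingers": 1
}}

```text
schema error: expected keys x, y, z, spin
```

Call:
{"api": "servo_tool", "payload": {
  "deltas": [
    {"spin": 1},
    {"spin": 1},
    {"spin": 1},
    {"spin": 1},
    {"spin": 1},
    {"spin": 1},
    {"spin": 1},
    {"spin": 1},
    {"spin": 1},
    {"spin": 0.39},
    {}
  ]
}}

```text
schema error: expected keys x, y, z, spin
```

```bash
python3 -c "
from h import *
go(*car(0,.119),.20,CA);go(*car(0,.119),.118,CA)
t=viewer.grab_frame('top');s=viewer.grab_frame('scene')
crop(s,(235,150,335,250),5,'pics/d1.png')"
```

```text
t=0.3 at [0.1958 0.5934 0.2137] ang 71.7 w 0.0911 F [ 0.5 -0.4  0.4] gf 0.0 q6 -0.10
  -> translate-now [-4.892 -4.249  0.139] | after spin [-5.94   2.591  0.137] | spin units 9.39
t=0.3 at [0.1958 0.5934 0.2137] ang 71.7 w 0.0911 F [ 0.5 -0.4  0.4] gf 0.0 q6 -0.10
  -> translate-now [-4.892 -4.249  0.959] | after spin [-5.94   2.591  0.957] | spin units 9.39
```

View pics/d1.png

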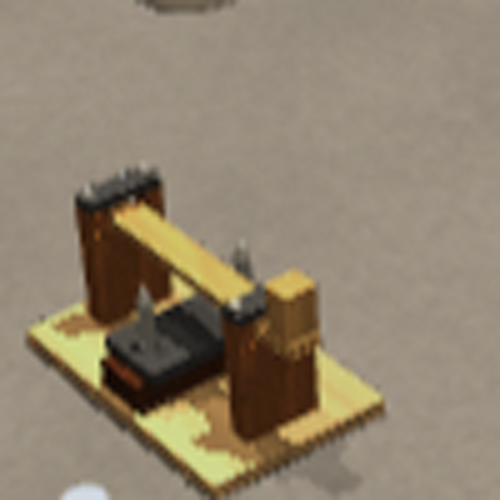

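The keeper is home: the grip block (crop ~(293,310)) is against the +y bracket. The move rows need all four keys, so I'll resend them.

Call:
{"api": "servo_tool", "payload": {
  "deltas": [
    {"x": -0.4,"y": -0.35,"z": -0.03,"spin": 0},
    {"x": -0.4,"y": -0.35,"z": -0.03,"spin": 0},
    {"x": -0.4,"y": -0.35,"z": -0.03,"spin": 0},
    {"x": -0.4,"y": -0.35,"z": -0.03,"spin": 0},
    {"x": -0.4,"y": -0.35,"z": -0.03,"spin": 0},
    {"x": -0.4,"y": -0.35,"z": -0.03,"spin": 0},
    {"x": -0.4,"y": -0.35,"z": -0.03,"spin": 0},
    {"x": -0.4,"y": -0.35,"z": -0.03,"spin": 0},
    {"x": -0.4,"y": -0.35,"z": -0.03,"spin": 0},
    {"x": -0.4,"y": -0.35,"z": -0.03,"spin": 0},
    {"x": -0.4,"y": -0.35,"z": -0.03,"spin": 0},
    {"x": -0.4,"y": -0.35,"z": 0,"spin": 0}
  ],
  "fingers": 1
}}

```text
time: 1.9
tool_pos: [0.5209, 0.0425, 0.2473]
tcp_rot: [0.499, 3.101, 0.0]
ft_force: [0.7, -0.0, -0.7]
width: 0.0909
grasp_force: 0.0
```

Call:
{"api": "servo_tool", "payload": {
  "deltas": [
    {"x": 0,"y": 0,"z": 0,"spin": 1},
    {"x": 0,"y": 0,"z": 0,"spin": 1},
    {"x": 0,"y": 0,"z": 0,"spin": 1},
    {"x": 0,"y": 0,"z": 0,"spin": 1},
    {"x": 0,"y": 0,"z": 0,"spin": 1},
    {"x": 0,"y": 0,"z": 0,"spin": 1},
    {"x": 0,"y": 0,"z": 0,"spin": 1},
    {"x": 0,"y": 0,"z": 0,"spin": 1},
    {"x": 0,"y": 0,"z": 0,"spin": 1},
    {"x": 0,"y": 0,"z": 0,"spin": 0.39},
    {"x": 0,"y": 0,"z": 0,"spin": 0}
  ]
}}

```text
time: 3.28
tool_pos: [0.52, 0.0442, 0.247]
tcp_rot: [2.078, 2.356, 0.0]
ft_force: [-0.5, -0.1, 0.2]
width: 0.0916
grasp_force: 0.0
```

```bash
python3 -c "
from h import *
go(*car(0,.119),.118,CA)"
```

```text
t=3.3 at [0.52   0.0442 0.247 ] ang 7.2 w 0.0916 F [-0.5 -0.1  0.2] gf 0.0 q6 -0.16
  -> translate-now [-0.085  0.062  1.29 ] | after spin [-0.085  0.062  1.29 ] | spin units -0.00
```

Call:
{"api": "servo_tool", "payload": {
  "deltas": [
    {"x": -0.085,"y": 0.062,"z": 0,"spin": 0},
    {"x": 0,"y": 0,"z": 0.45,"spin": 0},
    {"x": 0,"y": 0,"z": 0.45,"spin": 0},
    {"x": 0,"y": 0,"z": 0.3,"spin": 0},
    {"x": 0,"y": 0,"z": 0.09,"spin": 0},
    {"x": 0,"y": 0,"z": 0,"spin": 0}
  ]
}}

```text
time: 4.03
tool_pos: [0.5277, 0.0363, 0.1181]
tcp_rot: [-2.078, -2.356, 0.0]
ft_force: [-0.2, -0.2, -0.3]
width: 0.0912
grasp_force: 0.0
```

Call:
{"api": "servo_tool", "payload": {
  "deltas": [
    {"x": 0,"y": 0,"z": 0,"spin": 0},
    {"x": 0,"y": 0,"z": 0,"spin": 0},
    {"x": 0,"y": 0,"z": 0,"spin": 0},
    {"x": 0,"y": 0,"z": 0,"spin": 0},
    {"x": 0,"y": 0,"z": 0,"spin": 0},
    {"x": 0,"y": 0,"z": 0,"spin": 0}
  ],
  "fingers": 0
}}

```text
time: 4.78
tool_pos: [0.5273, 0.0366, 0.1179]
tcp_rot: [-2.078, -2.356, 0.0]
ft_force: [-0.5, -0.3, 0.0]
width: 0.0339
grasp_force: 0.0
```

```bash
python3 -c "
from h import *
go(*car(0,.119),.118,CA)
t=viewer.grab_frame('top');s=viewer.grab_frame('scene')
crop(s,(215,120,355,250),4,'pics/d2.png')"
```

```text
t=4.8 at [0.5273 0.0366 0.1179] ang 7.2 w 0.0339 F [-0.5 -0.3  0. ] gf 0.0 q6 -0.17
  -> translate-now [-0.     0.    -0.001] | after spin [-0.     0.    -0.001] | spin units -0.00
```

View pics/d2.png

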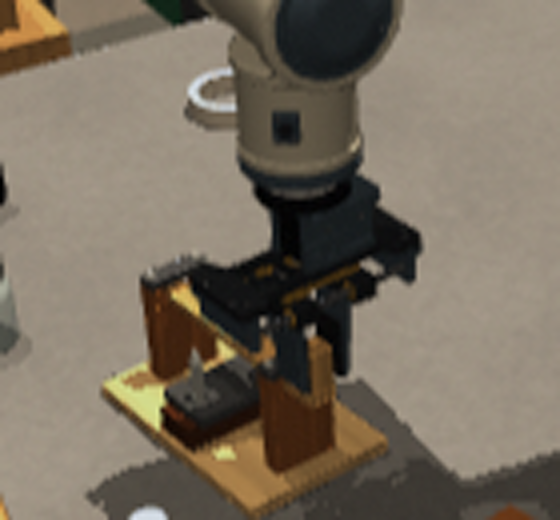

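Call:
{"api": "servo_tool", "payload": {
  "deltas": [
    {"x": 0,"y": 0,"z": 0,"spin": 0},
    {"x": 0,"y": 0,"z": 0,"spin": 0},
    {"x": 0,"y": 0,"z": -0.03,"spin": 0},
    {"x": 0,"y": 0,"z": 0,"spin": 0}
  ]
}}

```text
time: 5.38
tool_pos: [0.5274, 0.0366, 0.1211]
tcp_rot: [2.078, 2.356, 0.0]
ft_force: [0.2, 0.6, -1.2]
width: 0.0276
grasp_force: 30.0
```

Call:
{"api": "servo_tool", "payload": {
  "deltas": [
    {"x": 0.1,"y": 0,"z": 0,"spin": 0},
    {"x": 0.2,"y": 0,"z": 0,"spin": 0},
    {"x": 0.2,"y": 0,"z": 0,"spin": 0},
    {"x": 0.2,"y": 0,"z": 0,"spin": 0},
    {"x": 0.2,"y": 0,"z": 0,"spin": 0},
    {"x": 0.2,"y": 0,"z": 0,"spin": 0},
    {"x": 0.2,"y": 0,"z": 0,"spin": 0},
    {"x": 0.2,"y": 0,"z": 0,"spin": 0},
    {"x": 0.2,"y": 0,"z": 0,"spin": 0},
    {"x": 0.2,"y": 0,"z": 0,"spin": 0},
    {"x": 0.2,"y": 0,"z": 0,"spin": 0},
    {"x": 0.2,"y": 0,"z": 0,"spin": 0}
  ]
}}

```text
time: 6.88
tool_pos: [0.4984, 0.2661, 0.1209]
tcp_rot: [-2.078, -2.356, -0.0]
ft_force: [0.5, 0.6, -1.0]
width: 0.028
grasp_force: 30.0
```

```bash
python3 -c "
from h import *
go(*car(0,.36),.121,CA)
t=viewer.grab_frame('top');s=viewer.grab_frame('scene')
a=s['frame'][100:330,190:440];b=t['frame'][180:300,240:440]
a=cv2.resize(a,None,fx=2,fy=2);b=cv2.resize(b,None,fx=1.75,fy=1.75)
o=np.zeros((460,860,3),np.uint8);o[:,:500]=a;o[:b.shape[0],500:500+b.shape[1]]=b;cv2.imwrite('pics/d3.png',o[:,:800+50][:, :800])"
```

```text
t=6.9 at [0.4984 0.2661 0.1209] ang 7.2 w 0.0280 F [ 0.5  0.6 -1. ] gf 30.0 q6 0.26
  -> translate-now [ 0.097 -0.001 -0.001] | after spin [ 0.097 -0.001 -0.001] | spin units -0.00
```

View pics/d3.png

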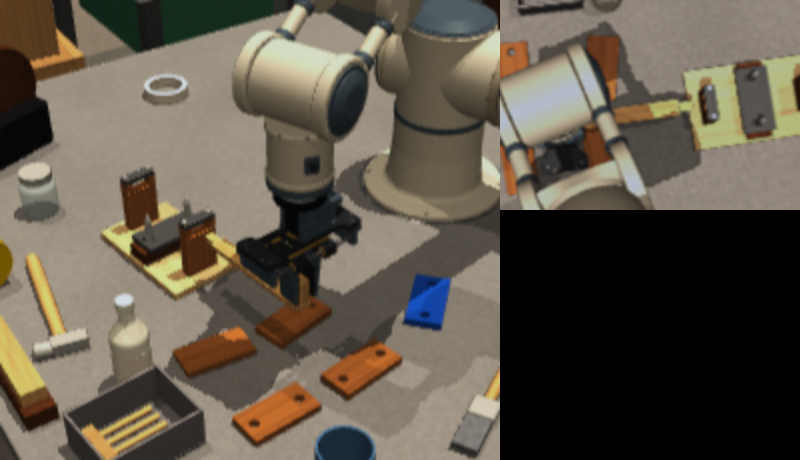

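Call:
{"api": "servo_tool", "payload": {
  "deltas": [
    {"x": 0.2,"y": 0,"z": 0,"spin": 0},
    {"x": 0.1,"y": 0,"z": -0.1,"spin": 0},
    {"x": 0,"y": 0,"z": -0.4,"spin": 0},
    {"x": 0,"y": 0,"z": -0.4,"spin": 0},
    {"x": 0,"y": 0,"z": -0.4,"spin": 0},
    {"x": 0,"y": 0,"z": 0,"spin": 0}
  ]
}}

```text
time: 7.72
tool_pos: [0.4962, 0.2954, 0.2547]
tcp_rot: [2.076, 2.354, 0.009]
ft_force: [0.4, -0.3, -1.8]
width: 0.0277
grasp_force: 30.0
```

```bash
python3 -c "
from h import *
go(.42,-.235,.25,CA)"
```

```text
t=7.7 at [0.4962 0.2954 0.2547] ang 7.2 w 0.0277 F [ 0.4 -0.3 -1.8] gf 30.0 q6 0.31
  -> translate-now [-5.168 -1.419  0.029] | after spin [-5.167 -1.421  0.047] | spin units -0.00
```

Call:
{"api": "servo_tool", "payload": {
  "deltas": [
    {"x": -0.43,"y": -0.118,"z": 0,"spin": 0},
    {"x": -0.43,"y": -0.118,"z": 0,"spin": 0},
    {"x": -0.43,"y": -0.118,"z": 0,"spin": 0},
    {"x": -0.43,"y": -0.118,"z": 0,"spin": 0},
    {"x": -0.43,"y": -0.118,"z": 0,"spin": 0},
    {"x": -0.43,"y": -0.118,"z": 0,"spin": 0},
    {"x": -0.43,"y": -0.118,"z": 0,"spin": 0},
    {"x": -0.43,"y": -0.118,"z": 0,"spin": 0},
    {"x": -0.43,"y": -0.118,"z": 0,"spin": 0},
    {"x": -0.43,"y": -0.118,"z": 0,"spin": 0},
    {"x": -0.43,"y": -0.118,"z": 0,"spin": 0},
    {"x": -0.43,"y": -0.118,"z": 0,"spin": 0}
  ]
}}

```text
time: 9.22
tool_pos: [0.4181, -0.2363, 0.2506]
tcp_rot: [-2.078, -2.355, 0.0]
ft_force: [1.0, -0.4, -0.3]
width: 0.0277
grasp_force: 30.0
```

Call:
{"api": "servo_tool", "payload": {
  "deltas": [
    {"x": 0,"y": 0,"z": 0,"spin": 0},
    {"x": 0,"y": 0,"z": 0.4,"spin": 0},
    {"x": 0,"y": 0,"z": 0.4,"spin": 0},
    {"x": 0,"y": 0,"z": 0.4,"spin": 0},
    {"x": 0,"y": 0,"z": 0.4,"spin": 0},
    {"x": 0,"y": 0,"z": 0.3,"spin": 0},
    {"x": 0,"y": 0,"z": 0,"spin": 0},
    {"x": 0,"y": 0,"z": 0,"spin": 0}
  ]
}}

```text
time: 10.22
tool_pos: [0.4192, -0.2349, 0.0618]
tcp_rot: [2.077, 2.356, 0.0]
ft_force: [0.3, 0.0, -0.4]
width: 0.028
grasp_force: 30.0
```

```bash
python3 -c "
from h import *
go(.42,-.235,.024,CA)
t=viewer.grab_frame('top')
s=viewer.grab_frame('scene')
crop(s,(180,100,330,230),5,'pics/d4.png')"
```

```text
t=10.2 at [ 0.4192 -0.2349  0.0618] ang 7.2 w 0.0280 F [ 0.3  0.  -0.4] gf 30.0 q6 -0.76
  -> translate-now [-0.002  0.008  0.378] | after spin [-0.002  0.008  0.378] | spin units -0.00
```

View pics/d4.png

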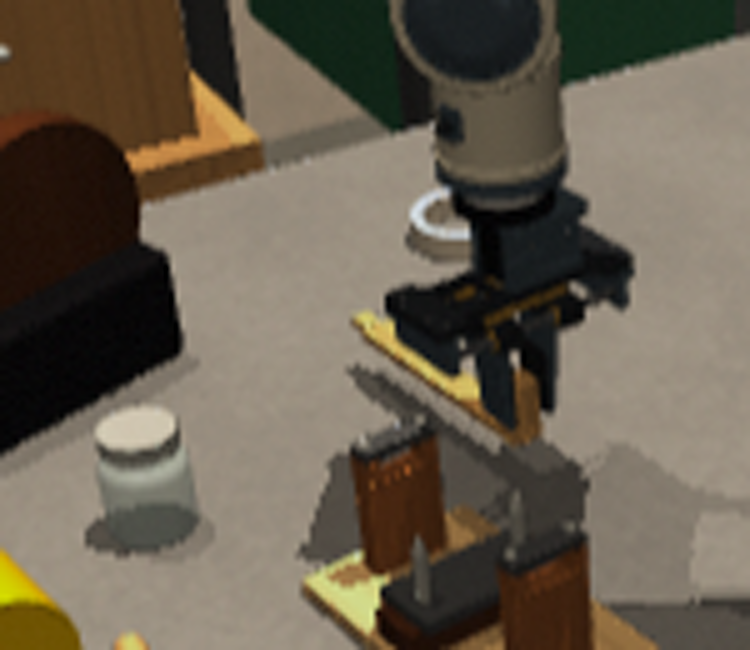

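Call:
{"api": "servo_tool", "payload": {
  "deltas": [
    {"x": 0,"y": 0,"z": 0.2,"spin": 0},
    {"x": 0,"y": 0,"z": 0.12,"spin": 0},
    {"x": 0,"y": 0,"z": 0.04,"spin": 0},
    {"x": 0,"y": 0,"z": 0.01,"spin": 0},
    {"x": 0,"y": 0,"z": 0.01,"spin": 0},
    {"x": 0,"y": 0,"z": 0,"spin": 0}
  ]
}}

```text
time: 11.08
tool_pos: [0.4189, -0.2352, 0.0231]
tcp_rot: [2.078, 2.356, 0.0]
ft_force: [-0.9, -0.2, -0.8]
width: 0.0281
grasp_force: 30.0
```

Call:
{"api": "servo_tool", "payload": {
  "deltas": [
    {"x": 0,"y": 0,"z": 0.01,"spin": 0},
    {"x": 0,"y": 0,"z": 0,"spin": 0}
  ]
}}

```text
time: 11.32
tool_pos: [0.4188, -0.2351, 0.022]
tcp_rot: [2.078, 2.356, -0.0]
ft_force: [0.3, 0.1, -0.6]
width: 0.0277
grasp_force: 30.0
```

Call:
{"api": "servo_tool", "payload": {
  "deltas": [
    {"x": 0,"y": 0,"z": 0,"spin": 0},
    {"x": 0,"y": 0,"z": 0,"spin": 0},
    {"x": 0,"y": 0,"z": 0,"spin": 0},
    {"x": 0,"y": 0,"z": 0,"spin": 0},
    {"x": 0,"y": 0,"z": -0.3,"spin": 0},
    {"x": 0,"y": 0,"z": -0.5,"spin": 0},
    {"x": 0,"y": 0,"z": -0.5,"spin": 0},
    {"x": 0,"y": 0,"z": -0.5,"spin": 0},
    {"x": 0,"y": 0,"z": -0.2,"spin": 0}
  ],
  "fingers": 1
}}

```text
time: 12.45
tool_pos: [0.4195, -0.2356, 0.2248]
tcp_rot: [2.075, 2.353, 0.0]
ft_force: [-0.1, -0.4, 0.4]
width: 0.0911
grasp_force: 0.0
```

Call:
{"api": "servo_tool", "payload": {
  "deltas": [
    {"x": 0,"y": 0,"z": 0,"spin": -1},
    {"x": 0,"y": 0,"z": 0,"spin": -1},
    {"x": 0,"y": 0,"z": 0,"spin": -1},
    {"x": 0,"y": 0,"z": 0,"spin": -1},
    {"x": 0,"y": 0,"z": 0,"spin": -1},
    {"x": 0,"y": 0,"z": 0,"spin": -1},
    {"x": 0,"y": 0,"z": 0,"spin": -1},
    {"x": 0,"y": 0,"z": 0,"spin": -1},
    {"x": 0,"y": 0,"z": 0,"spin": -1},
    {"x": 0,"y": 0,"z": 0,"spin": -1},
    {"x": 0,"y": 0,"z": 0,"spin": -1},
    {"x": 0,"y": 0,"z": 0,"spin": -1}
  ]
}}

```text
time: 13.95
tool_pos: [0.4186, -0.235, 0.2218]
tcp_rot: [-0.003, -3.141, -0.0]
ft_force: [0.6, 0.5, -0.0]
width: 0.0914
grasp_force: 0.0
```

```bash
python3 -c "
from h import *
go(*C,.2,CA+90)
t=viewer.grab_frame('top');s=viewer.grab_frame('scene');
cv2.imwrite('pics/e_t.png',t['frame']);cv2.imwrite('pics/e_s.png',s['frame'])
# follower dark top
H=hsv(t);a=H[205:270,370:405];
m=np.zeros(H.shape[:2],np.uint8);m[205:270,365:410]=cv2.inRange(H,(0,0,25),(180,90,90))[205:270,365:410]
cs=cv2.findContours(m,cv2.RETR_EXTERNAL,cv2.CHAIN_APPROX_NONE)[0]
for c in cs:
  if cv2.contourArea(c)>60:
    P=onplane(t,c.reshape(-1,2),.05)[:,:2]*1000;print(cv2.contourArea(c),cv2.minAreaRect(P.astype(np.float32)))
"
```

```text
t=13.9 at [ 0.4186 -0.235   0.2218] ang 89.9 w 0.0914 F [ 0.6  0.5 -0. ] gf 0.0 q6 -2.21
  -> translate-now [-1.234  1.537  0.218] | after spin [-1.419  1.368  0.218] | spin units -1.06
338.5 ((454.34576416015625, -86.4926986694336), (141.4241943359375, 35.16517639160156), 88.94052124023438)
581.5 ((541.0618286132812, -82.00798034667969), (120.57533264160156, 56.25849914550781), 6.871675968170166)
```

Call:
{"api": "servo_tool", "payload": {
  "deltas": [
    {"x": -0.3,"y": 0.38,"z": 0,"spin": 0},
    {"x": -0.31,"y": 0.38,"z": 0,"spin": 0},
    {"x": -0.31,"y": 0.39,"z": 0,"spin": 0},
    {"x": -0.31,"y": 0.387,"z": 0,"spin": 0},
    {"x": 0,"y": 0,"z": 0.2,"spin": -1},
    {"x": 0,"y": 0,"z": 0,"spin": -0.06},
    {"x": 0,"y": 0,"z": 0,"spin": 0}
  ]
}}

```text
time: 14.92
tool_pos: [0.5425, -0.0825, 0.2024]
tcp_rot: [-0.184, 3.136, -0.0]
ft_force: [0.9, -0.1, 0.1]
width: 0.0916
grasp_force: 0.0
```

```bash
python3 -c "
from h import *
go(.5418,-.0817,.054,7.1+90)
t=viewer.grab_frame('top');s=viewer.grab_frame('scene');
crop(s,(215,120,315,245),4,'pics/e2.png')
"
```

```text
t=14.9 at [ 0.5425 -0.0825  0.2024] ang 96.7 w 0.0916 F [ 0.9 -0.1  0.1] gf 0.0 q6 -1.95
  -> translate-now [0.006 0.009 1.484] | after spin [0.006 0.009 1.484] | spin units -0.05
```

Call:
{"api": "servo_tool", "payload": {
  "deltas": [
    {"x": 0.006,"y": 0.009,"z": 0.4,"spin": -0.05},
    {"x": 0,"y": 0,"z": 0.4,"spin": 0},
    {"x": 0,"y": 0,"z": 0.4,"spin": 0},
    {"x": 0,"y": 0,"z": 0.28,"spin": 0},
    {"x": 0,"y": 0,"z": 0.03,"spin": 0},
    {"x": 0,"y": 0,"z": 0.02,"spin": 0},
    {"x": 0,"y": 0,"z": 0,"spin": 0}
  ]
}}

```text
time: 15.9
tool_pos: [0.5426, -0.0816, 0.0501]
tcp_rot: [-0.199, 3.133, -0.001]
ft_force: [0.0, -0.4, 0.9]
width: 0.0911
grasp_force: 0.0
```

Call:
{"api": "servo_tool", "payload": {
  "deltas": [
    {"x": 0,"y": 0,"z": 0.01,"spin": 0},
    {"x": 0,"y": 0,"z": 0.01,"spin": 0},
    {"x": 0,"y": 0,"z": 0,"spin": 0}
  ]
}}

```text
time: 16.27
tool_pos: [0.5419, -0.0813, 0.047]
tcp_rot: [-0.2, 3.135, -0.0]
ft_force: [-0.2, -0.1, 0.0]
width: 0.0914
grasp_force: 0.0
```

Call:
{"api": "servo_tool", "payload": {
  "deltas": [
    {"x": 0,"y": 0,"z": 0.007,"spin": 0},
    {"x": 0,"y": 0,"z": 0,"spin": 0}
  ]
}}

```text
time: 16.52
tool_pos: [0.5419, -0.0812, 0.0462]
tcp_rot: [0.2, -3.135, -0.0]
ft_force: [-0.2, -0.6, 0.7]
width: 0.0913
grasp_force: 0.0
```

Call:
{"api": "servo_tool", "payload": {
  "deltas": [
    {"x": 0,"y": 0,"z": 0.005,"spin": 0},
    {"x": 0,"y": 0,"z": 0,"spin": 0}
  ]
}}

```text
time: 16.77
tool_pos: [0.5419, -0.0813, 0.0458]
tcp_rot: [-0.2, 3.135, -0.0]
ft_force: [-0.5, 0.1, 3.2]
width: 0.0913
grasp_force: 0.0
```

Call:
{"api": "servo_tool", "payload": {
  "deltas": [
    {"x": 0,"y": 0,"z": 0.004,"spin": 0},
    {"x": 0,"y": 0,"z": 0,"spin": 0}
  ]
}}

```text
time: 17.02
tool_pos: [0.5419, -0.0813, 0.0457]
tcp_rot: [-0.2, 3.135, 0.0]
ft_force: [-2.8, 0.0, 10.0]
width: 0.0912
grasp_force: 0.0
```

Call:
{"api": "servo_tool", "payload": {
  "deltas": [
    {"x": 0,"y": 0,"z": -0.006,"spin": 0},
    {"x": 0,"y": 0,"z": 0,"spin": 0},
    {"x": 0,"y": 0,"z": 0,"spin": 0},
    {"x": 0,"y": 0,"z": 0,"spin": 0},
    {"x": 0,"y": 0,"z": 0,"spin": 0},
    {"x": 0,"y": 0,"z": 0,"spin": 0},
    {"x": 0,"y": 0,"z": 0,"spin": 0}
  ],
  "fingers": 0
}}

```text
time: 17.9
tool_pos: [0.5421, -0.082, 0.0459]
tcp_rot: [-0.2, 3.135, -0.001]
ft_force: [-0.3, -7.3, -1.9]
width: 0.0597
grasp_force: 30.0
```

Call:
{"api": "servo_tool", "payload": {
  "deltas": [
    {"x": 0,"y": 0,"z": -0.03,"spin": 0},
    {"x": 0,"y": 0,"z": -0.03,"spin": 0},
    {"x": 0,"y": 0,"z": -0.04,"spin": 0},
    {"x": 0,"y": 0,"z": 0,"spin": 0}
  ]
}}

```text
time: 18.4
tool_pos: [0.542, -0.082, 0.0559]
tcp_rot: [-0.201, 3.135, -0.002]
ft_force: [0.0, -7.0, -2.8]
width: 0.0596
grasp_force: 30.0
```

Call:
{"api": "servo_tool", "payload": {
  "deltas": [
    {"x": 0,"y": -0.01,"z": 0,"spin": 0},
    {"x": 0,"y": 0,"z": 0,"spin": 0}
  ]
}}

```text
time: 18.65
tool_pos: [0.5417, -0.0822, 0.0556]
tcp_rot: [0.2, -3.134, -0.001]
ft_force: [0.1, -0.3, -5.2]
width: 0.0594
grasp_force: 30.0
```

Call:
{"api": "servo_tool", "payload": {
  "deltas": [
    {"x": 0,"y": 0,"z": -0.05,"spin": 0},
    {"x": 0,"y": 0,"z": -0.1,"spin": 0},
    {"x": 0,"y": 0,"z": 0,"spin": 0}
  ]
}}

```text
time: 19.02
tool_pos: [0.5426, -0.0823, 0.072]
tcp_rot: [-0.2, 3.134, -0.001]
ft_force: [-0.2, -0.0, -6.7]
width: 0.0595
grasp_force: 30.0
```

Call:
{"api": "servo_tool", "payload": {
  "deltas": [
    {"x": 0,"y": 0,"z": -0.2,"spin": 0},
    {"x": 0,"y": 0,"z": -0.4,"spin": 0},
    {"x": 0,"y": 0,"z": -0.4,"spin": 0},
    {"x": 0,"y": 0,"z": -0.3,"spin": 0},
    {"x": 0,"y": 0,"z": 0,"spin": 0}
  ]
}}

```text
time: 19.65
tool_pos: [0.5431, -0.0824, 0.2027]
tcp_rot: [-0.2, 3.131, -0.002]
ft_force: [-0.2, -0.1, -7.2]
width: 0.0594
grasp_force: 30.0
```

```bash
python3 -c "
from h import *
go(.385,.03,.03,97)
t=viewer.grab_frame('top');s=viewer.grab_frame('scene');
crop(s,(215,120,315,245),4,'pics/e2.png')
for c in [t]:
  plates(c)
"
```

```text
t=19.6 at [ 0.5431 -0.0824  0.2027] ang 97.3 w 0.0594 F [-0.2 -0.1 -7.2] gf 30.0 q6 -1.96
  -> translate-now [1.432 1.319 1.72 ] | after spin [1.432 1.309 1.727] | spin units 0.05
px [250. 271.] xy 439.3 354.0 size 119.0 59.7 long-axis deg 9.8
px [297. 263.] xy 464.4 201.8 size 119.4 59.4 long-axis deg 13.2
px [363. 245.] xy 530.8 -13.5 size 142.8 93.3 long-axis deg 8.0
px [247. 222.] xy 600.3 362.5 size 119.5 59.8 long-axis deg 4.5
px [298. 218.] xy 610.7 196.9 size 58.3 118.8 long-axis deg -4.6
px [622. 156.] xy 812.4 -918.5 size 187.8 81.8 long-axis deg 27.6
px [457. 132.] xy 896.3 -347.3 size 98.3 113.4 long-axis deg -84.7
px [491. 129.] xy 904.8 -465.5 size 93.5 115.7 long-axis deg -84.4
```

Call:
{"api": "servo_tool", "payload": {
  "deltas": [
    {"x": 0.358,"y": 0.33,"z": 0,"spin": 0},
    {"x": 0.358,"y": 0.33,"z": 0,"spin": 0},
    {"x": 0.358,"y": 0.33,"z": 0,"spin": 0},
    {"x": 0.358,"y": 0.32,"z": 0,"spin": 0},
    {"x": 0,"y": 0,"z": 0.3,"spin": 0},
    {"x": 0,"y": 0,"z": 0.4,"spin": 0},
    {"x": 0,"y": 0,"z": 0.4,"spin": 0},
    {"x": 0,"y": 0,"z": 0.4,"spin": 0},
    {"x": 0,"y": 0,"z": 0.2,"spin": 0},
    {"x": 0,"y": 0,"z": 0,"spin": 0}
  ]
}}

```text
time: 21.0
tool_pos: [0.3816, 0.0296, 0.0293]
tcp_rot: [0.2, -3.131, -0.001]
ft_force: [-0.3, -0.0, -4.5]
width: 0.0595
grasp_force: 30.0
```

```bash
python3 -c "
from h import *
go(.385,.03,.0062,97)"
```

```text
t=21.0 at [0.3816 0.0296 0.0293] ang 97.3 w 0.0595 F [-0.3 -0.  -4.5] gf 30.0 q6 -1.78
  -> translate-now [-0.036 -0.     0.231] | after spin [-0.035 -0.     0.231] | spin units 0.04
```

Call:
{"api": "servo_tool", "payload": {
  "deltas": [
    {"x": 0,"y": 0,"z": 0.15,"spin": 0},
    {"x": 0,"y": 0,"z": 0.06,"spin": 0},
    {"x": 0,"y": 0,"z": 0.015,"spin": 0},
    {"x": 0,"y": 0,"z": 0,"spin": 0},
    {"x": 0,"y": 0,"z": 0.005,"spin": 0},
    {"x": 0,"y": 0,"z": 0,"spin": 0}
  ]
}}

```text
time: 21.75
tool_pos: [0.3835, 0.0294, 0.0081]
tcp_rot: [-0.2, 3.135, -0.0]
ft_force: [-0.5, 0.1, -5.9]
width: 0.0592
grasp_force: 30.0
```

Call:
{"api": "servo_tool", "payload": {
  "deltas": [
    {"x": 0,"y": 0,"z": 0.01,"spin": 0},
    {"x": 0,"y": 0,"z": 0.007,"spin": 0},
    {"x": 0,"y": 0,"z": 0,"spin": 0}
  ]
}}

```text
time: 22.12
tool_pos: [0.3833, 0.0294, 0.0062]
tcp_rot: [0.2, -3.135, -0.0]
ft_force: [-0.6, -0.5, -5.5]
width: 0.0596
grasp_force: 30.0
```

Call:
{"api": "servo_tool", "payload": {
  "deltas": [
    {"x": 0,"y": 0,"z": 0,"spin": 0},
    {"x": 0,"y": 0,"z": 0,"spin": 0},
    {"x": 0,"y": 0,"z": 0,"spin": 0},
    {"x": 0,"y": 0,"z": 0,"spin": 0},
    {"x": 0,"y": 0,"z": -0.3,"spin": 0},
    {"x": 0,"y": 0,"z": -0.4,"spin": 0},
    {"x": 0,"y": 0,"z": -0.4,"spin": 0},
    {"x": 0,"y": 0,"z": -0.4,"spin": 0},
    {"x": 0,"y": 0,"z": 0,"spin": 0}
  ],
  "fingers": 1
}}

```text
time: 23.25
tool_pos: [0.3847, 0.0294, 0.1585]
tcp_rot: [-0.2, 3.13, -0.001]
ft_force: [0.2, -0.5, -0.4]
width: 0.0908
grasp_force: 0.0
```

```bash
python3 -c "
from h import *
go(.4653,.2028,.10,13.2+90)"
```

```text
t=23.2 at [0.3847 0.0294 0.1585] ang 97.3 w 0.0908 F [ 0.2 -0.5 -0.4] gf 0.0 q6 -1.78
  -> translate-now [-1.017  1.618  0.588] | after spin [-1.18   1.505  0.585] | spin units -0.86
```

Call:
{"api": "servo_tool", "payload": {
  "deltas": [
    {"x": -0.34,"y": 0.54,"z": 0.1,"spin": 0},
    {"x": -0.34,"y": 0.54,"z": 0.1,"spin": 0},
    {"x": -0.34,"y": 0.54,"z": 0.1,"spin": 0},
    {"x": 0,"y": 0,"z": 0.2,"spin": -0.86},
    {"x": 0,"y": 0,"z": 0.2,"spin": 0},
    {"x": 0,"y": 0,"z": 0,"spin": 0}
  ]
}}

```text
time: 24.0
tool_pos: [0.4598, 0.1972, 0.0853]
tcp_rot: [0.361, -3.117, 0.001]
ft_force: [0.2, 0.5, 1.3]
width: 0.0914
grasp_force: 0.0
```

```bash
python3 -c "
from h import *
go(.4655,.2028,.0060,13.2+90)
plates(viewer.grab_frame('scene'))"
```

```text
t=24.0 at [0.4598 0.1972 0.0853] ang 103.2 w 0.0914 F [0.2 0.5 1.3] gf 0.0 q6 -1.52
  -> translate-now [-0.072  0.042  0.793] | after spin [-0.068  0.042  0.793] | spin units 0.00
px [328. 306.] xy 603.1 364.6 size 121.4 61.6 long-axis deg 4.5
px [370. 283.] xy 441.8 356.6 size 119.9 61.3 long-axis deg 9.6
px [297. 274.] xy 613.7 198.5 size 62.1 119.3 long-axis deg -4.4
px [151. 200.] xy 880.8 -484.4 size 104.2 269.2 long-axis deg -82.5
px [141. 116.] xy 669.2 -1226.2 size 420.2 216.6 long-axis deg 83.7
```

Call:
{"api": "servo_tool", "payload": {
  "deltas": [
    {"x": -0.07,"y": 0.042,"z": 0.2,"spin": 0},
    {"x": 0,"y": 0,"z": 0.3,"spin": 0},
    {"x": 0,"y": 0,"z": 0.2,"spin": 0},
    {"x": 0,"y": 0,"z": 0.07,"spin": 0},
    {"x": 0,"y": 0,"z": 0.01,"spin": 0},
    {"x": 0,"y": 0,"z": 0,"spin": 0}
  ]
}}

```text
time: 24.8
tool_pos: [0.4676, 0.2032, 0.01]
tcp_rot: [-0.361, 3.12, 0.0]
ft_force: [-0.6, -0.2, -0.2]
width: 0.0909
grasp_force: 0.0
```

```bash
python3 -c "
from h import *
go(.4655,.2028,.0060,13.2+90)"
```

```text
t=24.8 at [0.4676 0.2032 0.01  ] ang 103.2 w 0.0909 F [-0.6 -0.2 -0.2] gf 0.0 q6 -1.51
  -> translate-now [0.022 0.    0.04 ] | after spin [0.022 0.    0.04 ] | spin units 0.00
```

Call:
{"api": "servo_tool", "payload": {
  "deltas": [
    {"x": 0.02,"y": 0,"z": 0.04,"spin": 0},
    {"x": 0,"y": 0,"z": 0,"spin": 0},
    {"x": 0,"y": 0,"z": 0,"spin": 0}
  ]
}}

```text
time: 25.18
tool_pos: [0.4652, 0.2027, 0.0053]
tcp_rot: [-0.362, 3.121, 0.0]
ft_force: [-0.5, 0.0, -0.4]
width: 0.0916
grasp_force: 0.0
```

Call:
{"api": "servo_tool", "payload": {
  "deltas": [
    {"x": 0,"y": 0,"z": 0,"spin": 0},
    {"x": 0,"y": 0,"z": 0,"spin": 0},
    {"x": 0,"y": 0,"z": 0,"spin": 0},
    {"x": 0,"y": 0,"z": 0,"spin": 0},
    {"x": 0,"y": 0,"z": 0,"spin": 0},
    {"x": 0,"y": 0,"z": 0,"spin": 0}
  ],
  "fingers": 0
}}

```text
time: 25.92
tool_pos: [0.4652, 0.2027, 0.0052]
tcp_rot: [-0.362, 3.121, 0.0]
ft_force: [0.5, -0.2, 0.5]
width: 0.0598
grasp_force: 30.0
```

Call:
{"api": "servo_tool", "payload": {
  "deltas": [
    {"x": 0,"y": 0,"z": -0.3,"spin": 0},
    {"x": 0,"y": 0,"z": -0.4,"spin": 0},
    {"x": 0,"y": 0,"z": -0.4,"spin": 0},
    {"x": 0,"y": 0,"z": -0.4,"spin": 0},
    {"x": 0,"y": 0,"z": 0,"spin": 0}
  ]
}}

```text
time: 26.55
tool_pos: [0.4666, 0.2032, 0.1577]
tcp_rot: [-0.361, 3.116, 0.001]
ft_force: [0.1, -0.4, -0.6]
width: 0.0597
grasp_force: 30.0
```

```bash
python3 -c "
from h import *
go(.5420,-.0826,.155,7.2+90)"
```

```text
t=26.6 at [0.4666 0.2032 0.1577] ang 103.2 w 0.0597 F [ 0.1 -0.4 -0.6] gf 30.0 q6 -1.51
  -> translate-now [-0.08  -2.954  0.026] | after spin [-0.39  -2.93   0.027] | spin units 0.88
```

Call:
{"api": "servo_tool", "payload": {
  "deltas": [
    {"x": 0,"y": 0,"z": 0,"spin": 0.88},
    {"x": -0.065,"y": -0.49,"z": 0,"spin": 0},
    {"x": -0.065,"y": -0.49,"z": 0,"spin": 0},
    {"x": -0.065,"y": -0.49,"z": 0,"spin": 0},
    {"x": -0.065,"y": -0.49,"z": 0,"spin": 0},
    {"x": -0.065,"y": -0.49,"z": 0,"spin": 0},
    {"x": -0.065,"y": -0.48,"z": 0,"spin": 0},
    {"x": 0,"y": 0,"z": 0,"spin": 0},
    {"x": 0,"y": 0,"z": 0,"spin": 0}
  ]
}}

```text
time: 27.68
tool_pos: [0.5397, -0.0828, 0.1541]
tcp_rot: [0.195, -3.134, -0.001]
ft_force: [0.5, 1.1, -0.8]
width: 0.0597
grasp_force: 30.0
```

```bash
python3 -c "
from h import *
go(.5420,-.0826,.107,7.2+90)
f=viewer.grab_frame('top'); crop(f,(345,205,430,275),7,'pics/f1.png');plates(f,.167)
s=viewer.grab_frame('scene'); plates(s,.167)
print(proj(f,np.r_[car(.042,0),.1]),proj(f,np.r_[car(-.042,0),.1]))"
```

```text
t=27.7 at [ 0.5397 -0.0828  0.1541] ang 97.1 w 0.0597 F [ 0.5  1.1 -0.8] gf 30.0 q6 -1.96
  -> translate-now [-0.024 -0.001  0.471] | after spin [-0.023 -0.     0.471] | spin units -0.01
px [250. 271.] xy 432.6 337.1 size 107.7 54.0 long-axis deg 9.8
px [361. 244.] xy 514.4 5.1 size 126.3 83.9 long-axis deg 8.0
px [247. 222.] xy 578.3 344.9 size 108.2 54.1 long-axis deg 4.5
px [298. 218.] xy 587.8 194.9 size 52.7 107.5 long-axis deg -4.6
px [622. 156.] xy 770.3 -814.4 size 169.9 74.0 long-axis deg 27.6
px [457. 132.] xy 846.2 -297.5 size 89.0 102.6 long-axis deg -84.7
px [491. 129.] xy 853.9 -404.5 size 84.5 104.8 long-axis deg -84.3
px [328. 305.] xy 680.4 487.3 size 103.8 52.7 long-axis deg 4.5
px [370. 283.] xy 542.1 480.4 size 103.4 52.4 long-axis deg 9.6
px [297. 275.] xy 689.6 345.8 size 52.1 102.1 long-axis deg -4.7
px [151. 200.] xy 918.1 -239.2 size 89.2 230.3 long-axis deg -82.5
px [142. 112.] xy 727.3 -961.8 size 536.4 185.3 long-axis deg 83.7
[[385.02690585 221.08987354]] [[389.30827999 247.6792509 ]]
```

Call:
{"api": "servo_tool", "payload": {
  "deltas": [
    {"x": -0.023,"y": 0,"z": 0.2,"spin": -0.01},
    {"x": 0,"y": 0,"z": 0.26,"spin": 0},
    {"x": 0,"y": 0,"z": 0,"spin": 0},
    {"x": 0,"y": 0,"z": 0,"spin": 0}
  ]
}}

```text
time: 28.28
tool_pos: [0.543, -0.0824, 0.1099]
tcp_rot: [-0.2, 3.135, -0.0]
ft_force: [1.2, -0.2, 0.6]
width: 0.0598
grasp_force: 30.0
```

```bash
python3 -c "
from h import *
go(.5420,-.0826,.100,7.2+90)"
```

```text
t=28.3 at [ 0.543  -0.0824  0.1099] ang 97.3 w 0.0598 F [ 1.2 -0.2  0.6] gf 30.0 q6 -1.96
  -> translate-now [ 0.01  -0.001  0.099] | after spin [ 0.01  -0.001  0.099] | spin units 0.01
```

Call:
{"api": "servo_tool", "payload": {
  "deltas": [
    {"x": 0.008,"y": 0,"z": 0.05,"spin": 0.01},
    {"x": 0,"y": 0,"z": 0.03,"spin": 0},
    {"x": 0,"y": 0,"z": 0.02,"spin": 0},
    {"x": 0,"y": 0,"z": 0,"spin": 0}
  ]
}}

```text
time: 28.78
tool_pos: [0.5419, -0.0829, 0.0991]
tcp_rot: [0.196, -3.135, -0.0]
ft_force: [0.9, -0.5, -0.7]
width: 0.0596
grasp_force: 30.0
```

Call:
{"api": "servo_tool", "payload": {
  "deltas": [
    {"x": 0,"y": 0,"z": 0.02,"spin": 0},
    {"x": 0,"y": 0,"z": 0.02,"spin": 0},
    {"x": 0,"y": 0,"z": 0.02,"spin": 0},
    {"x": 0,"y": 0,"z": 0,"spin": 0}
  ]
}}

```text
time: 29.28
tool_pos: [0.5419, -0.0829, 0.093]
tcp_rot: [0.196, -3.135, -0.0]
ft_force: [-0.1, -0.2, -0.2]
width: 0.0596
grasp_force: 30.0
```

Call:
{"api": "servo_tool", "payload": {
  "deltas": [
    {"x": 0,"y": 0,"z": 0.03,"spin": 0},
    {"x": 0,"y": 0,"z": 0.03,"spin": 0},
    {"x": 0,"y": 0,"z": 0.02,"spin": 0},
    {"x": 0,"y": 0,"z": 0,"spin": 0}
  ]
}}

```text
time: 29.78
tool_pos: [0.5419, -0.0829, 0.085]
tcp_rot: [0.197, -3.135, -0.0]
ft_force: [0.0, 0.8, -1.4]
width: 0.06
grasp_force: 30.0
```

Call:
{"api": "servo_tool", "payload": {
  "deltas": [
    {"x": 0,"y": 0,"z": 0.1,"spin": 0},
    {"x": 0,"y": 0,"z": 0.1,"spin": 0},
    {"x": 0,"y": 0,"z": 0.1,"spin": 0},
    {"x": 0,"y": 0,"z": 0.07,"spin": 0},
    {"x": 0,"y": 0,"z": 0,"spin": 0},
    {"x": 0,"y": 0,"z": 0,"spin": 0}
  ]
}}

```text
time: 30.52
tool_pos: [0.5421, -0.083, 0.0483]
tcp_rot: [-0.197, 3.135, -0.0]
ft_force: [0.7, 0.2, -0.5]
width: 0.0601
grasp_force: 30.0
```

Call:
{"api": "servo_tool", "payload": {
  "deltas": [
    {"x": 0,"y": 0,"z": 0,"spin": 0},
    {"x": 0,"y": 0,"z": 0,"spin": 0},
    {"x": 0,"y": 0,"z": 0,"spin": 0},
    {"x": 0,"y": 0,"z": 0,"spin": 0},
    {"x": 0,"y": 0,"z": -0.2,"spin": 0},
    {"x": 0,"y": 0,"z": -0.4,"spin": 0},
    {"x": 0,"y": 0,"z": -0.45,"spin": 0},
    {"x": 0,"y": 0,"z": 0,"spin": 0}
  ],
  "fingers": 1
}}

```text
time: 31.52
tool_pos: [0.5437, -0.0834, 0.1563]
tcp_rot: [-0.196, 3.13, -0.003]
ft_force: [-0.6, -0.9, -0.6]
width: 0.0912
grasp_force: 0.0
```

```bash
python3 -c "
from h import *
go(.4405,.3552,.155,9.7+90)
s=viewer.grab_frame('scene');crop(s,(215,120,335,250),4.5,'pics/f2.png')
t=viewer.grab_frame('top');plates(t);print(plates(t,.054));plates(s,.054)"
```

```text
t=31.5 at [ 0.5437 -0.0834  0.1563] ang 97.2 w 0.0912 F [-0.6 -0.9 -0.6] gf 0.0 q6 -1.96
  -> translate-now [0.476 4.481 0.   ] | after spin [0.279 4.497 0.013] | spin units -0.37
px [250. 271.] xy 439.3 354.0 size 119.0 59.7 long-axis deg 9.8
px [361. 244.] xy 530.7 -11.9 size 142.7 90.1 long-axis deg 8.0
px [247. 222.] xy 600.3 362.5 size 119.5 59.8 long-axis deg 4.5
px [298. 218.] xy 610.8 197.0 size 58.2 118.6 long-axis deg -4.8
px [622. 156.] xy 812.4 -918.5 size 187.8 81.8 long-axis deg 27.6
px [457. 132.] xy 896.1 -347.2 size 97.9 114.1 long-axis deg -84.1
px [491. 129.] xy 904.8 -465.7 size 93.4 116.3 long-axis deg -84.3
px [250. 271.] xy 437.5 349.6 size 116.0 58.2 long-axis deg 9.8
px [361. 244.] xy 526.7 -7.2 size 139.1 87.8 long-axis deg 8.0
px [247. 222.] xy 594.5 357.9 size 116.6 58.3 long-axis deg 4.5
px [298. 218.] xy 604.8 196.4 size 56.7 115.6 long-axis deg -4.8
px [622. 156.] xy 801.4 -891.3 size 183.1 79.8 long-axis deg 27.6
px [457. 132.] xy 883.0 -334.2 size 95.5 111.3 long-axis deg -84.1
px [491. 129.] xy 891.5 -449.8 size 91.1 113.4 long-axis deg -84.3
None
px [328. 306.] xy 623.3 396.7 size 116.8 59.3 long-axis deg 4.5
px [370. 283.] xy 467.7 388.9 size 116.3 59.0 long-axis deg 9.6
px [297. 275.] xy 633.6 237.6 size 58.6 114.8 long-axis deg -4.7
px [151. 200.] xy 890.6 -420.3 size 100.3 259.0 long-axis deg -82.5
px [141. 116.] xy 685.9 -1143.4 size 423.1 208.4 long-axis deg 83.7
```

View pics/f2.png

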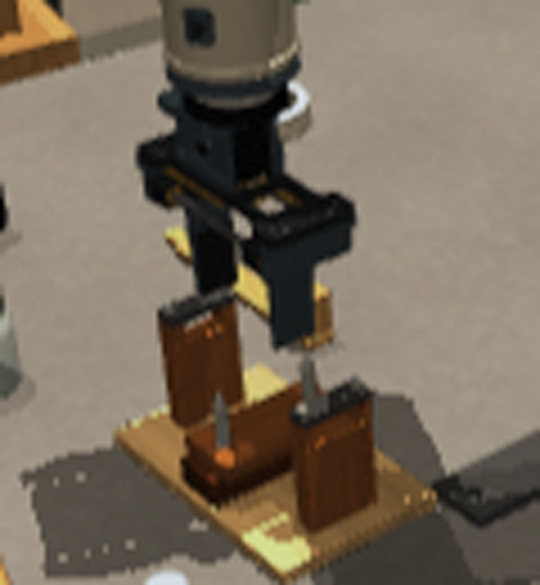

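Call:
{"api": "servo_tool", "payload": {
  "deltas": [
    {"x": 0.053,"y": 0.5,"z": 0,"spin": 0},
    {"x": 0.053,"y": 0.5,"z": 0,"spin": 0},
    {"x": 0.053,"y": 0.5,"z": 0,"spin": 0},
    {"x": 0.053,"y": 0.5,"z": 0,"spin": 0},
    {"x": 0.053,"y": 0.5,"z": 0,"spin": 0},
    {"x": 0.053,"y": 0.5,"z": 0,"spin": 0},
    {"x": 0.053,"y": 0.5,"z": 0,"spin": 0},
    {"x": 0.053,"y": 0.5,"z": 0,"spin": 0},
    {"x": 0.053,"y": 0.5,"z": 0,"spin": 0},
    {"x": 0,"y": 0,"z": 0.3,"spin": -0.37},
    {"x": 0,"y": 0,"z": 0.4,"spin": 0},
    {"x": 0,"y": 0,"z": 0,"spin": 0}
  ]
}}

```text
time: 33.12
tool_pos: [0.4362, 0.3562, 0.08]
tcp_rot: [0.266, -3.124, 0.005]
ft_force: [0.3, -1.1, 1.1]
width: 0.0907
grasp_force: 0.0
```

```bash
python3 -c "
from h import *
go(.4405,.3552,.0060,9.7+90)
plates(viewer.grab_frame('top'))
plates(viewer.grab_frame('scene'))"
```

```text
t=33.1 at [0.4362 0.3562 0.08  ] ang 99.7 w 0.0907 F [ 0.3 -1.1  1.1] gf 0.0 q6 -1.16
  -> translate-now [-0.046 -0.015  0.74 ] | after spin [-0.041 -0.017  0.74 ] | spin units 0.00
px [385. 236.] xy 545.0 -89.4 size 140.5 63.3 long-axis deg 6.3
px [248. 220.] xy 602.4 362.7 size 115.2 59.8 long-axis deg 4.6
px [298. 218.] xy 610.8 197.0 size 58.2 118.5 long-axis deg -4.8
px [622. 156.] xy 812.4 -918.5 size 187.8 81.8 long-axis deg 27.6
px [457. 132.] xy 896.1 -347.3 size 98.3 113.8 long-axis deg -84.4
px [491. 129.] xy 904.6 -465.5 size 93.9 115.7 long-axis deg -84.4
px [327. 305.] xy 603.1 364.1 size 121.4 62.8 long-axis deg 4.5
px [375. 282.] xy 420.8 351.8 size 78.8 61.0 long-axis deg 9.8
px [297. 275.] xy 613.8 199.3 size 60.9 119.4 long-axis deg -4.7
px [269. 215.] xy 526.2 -136.0 size 114.8 73.4 long-axis deg 7.6
px [151. 200.] xy 880.8 -484.7 size 103.7 267.9 long-axis deg -81.4
px [141. 116.] xy 668.8 -1230.1 size 407.0 216.6 long-axis deg 83.7
```

Call:
{"api": "servo_tool", "payload": {
  "deltas": [
    {"x": -0.025,"y": -0.015,"z": 0.2,"spin": 0},
    {"x": 0,"y": 0,"z": 0.3,"spin": 0},
    {"x": 0,"y": 0,"z": 0.17,"spin": 0},
    {"x": 0,"y": 0,"z": 0.03,"spin": 0},
    {"x": 0,"y": 0,"z": 0,"spin": 0}
  ]
}}

```text
time: 33.85
tool_pos: [0.4416, 0.3568, 0.014]
tcp_rot: [-0.266, 3.13, 0.001]
ft_force: [0.2, 1.1, -0.1]
width: 0.0915
grasp_force: 0.0
```

```bash
python3 -c "
from h import *
go(.4405,.3552,.0060,9.7+90)"
```

```text
t=33.9 at [0.4416 0.3568 0.014 ] ang 99.7 w 0.0915 F [ 0.2  1.1 -0.1] gf 0.0 q6 -1.17
  -> translate-now [ 0.013 -0.014  0.08 ] | after spin [ 0.013 -0.014  0.08 ] | spin units 0.00
```

Call:
{"api": "servo_tool", "payload": {
  "deltas": [
    {"x": 0.012,"y": -0.014,"z": 0.06,"spin": 0},
    {"x": 0,"y": 0,"z": 0.02,"spin": 0},
    {"x": 0,"y": 0,"z": 0,"spin": 0}
  ]
}}

```text
time: 34.22
tool_pos: [0.4401, 0.3549, 0.0052]
tcp_rot: [0.266, -3.13, 0.0]
ft_force: [0.7, 0.7, -0.1]
width: 0.0912
grasp_force: 0.0
```

Call:
{"api": "servo_tool", "payload": {
  "deltas": [
    {"x": 0,"y": 0,"z": 0,"spin": 0},
    {"x": 0,"y": 0,"z": 0,"spin": 0},
    {"x": 0,"y": 0,"z": 0,"spin": 0},
    {"x": 0,"y": 0,"z": 0,"spin": 0},
    {"x": 0,"y": 0,"z": 0,"spin": 0},
    {"x": 0,"y": 0,"z": 0,"spin": 0}
  ],
  "fingers": 0
}}

```text
time: 34.98
tool_pos: [0.4402, 0.355, 0.0052]
tcp_rot: [-0.266, 3.13, 0.0]
ft_force: [-0.4, 0.1, 2.1]
width: 0.0599
grasp_force: 30.0
```

Call:
{"api": "servo_tool", "payload": {
  "deltas": [
    {"x": 0,"y": 0,"z": -0.3,"spin": 0},
    {"x": 0,"y": 0,"z": -0.4,"spin": 0},
    {"x": 0,"y": 0,"z": -0.4,"spin": 0},
    {"x": 0,"y": 0,"z": -0.4,"spin": 0},
    {"x": 0,"y": 0,"z": 0,"spin": 0.36}
  ]
}}

```text
time: 35.6
tool_pos: [0.4415, 0.3558, 0.1582]
tcp_rot: [-0.197, 3.131, 0.004]
ft_force: [-0.3, 0.5, -1.8]
width: 0.0595
grasp_force: 30.0
```

```bash
python3 -c "
from h import *
go(.5421,-.0830,.157,97.2)"
```

```text
t=35.6 at [0.4415 0.3558 0.1582] ang 97.2 w 0.0595 F [-0.3  0.5 -1.8] gf 30.0 q6 -1.12
  -> translate-now [-4.48e-01 -4.48e+00  4.00e-03] | after spin [-0.448 -4.48   0.012] | spin units 0.00
```

Call:
{"api": "servo_tool", "payload": {
  "deltas": [
    {"x": -0.05,"y": -0.5,"z": 0,"spin": 0},
    {"x": -0.05,"y": -0.5,"z": 0,"spin": 0},
    {"x": -0.05,"y": -0.5,"z": 0,"spin": 0},
    {"x": -0.05,"y": -0.5,"z": 0,"spin": 0},
    {"x": -0.05,"y": -0.5,"z": 0,"spin": 0},
    {"x": -0.05,"y": -0.5,"z": 0,"spin": 0},
    {"x": -0.05,"y": -0.5,"z": 0,"spin": 0},
    {"x": -0.05,"y": -0.5,"z": 0,"spin": 0},
    {"x": -0.05,"y": -0.48,"z": 0,"spin": 0},
    {"x": 0,"y": 0,"z": 0.4,"spin": 0},
    {"x": 0,"y": 0,"z": 0,"spin": 0},
    {"x": 0,"y": 0,"z": 0,"spin": 0}
  ]
}}

```text
time: 37.1
tool_pos: [0.5414, -0.0834, 0.116]
tcp_rot: [-0.199, 3.135, 0.0]
ft_force: [-0.1, 0.5, -1.1]
width: 0.0598
grasp_force: 30.0
```

```bash
python3 -c "
from h import *
go(.5420,-.0830,.110,97.2)"
```

```text
t=37.1 at [ 0.5414 -0.0834  0.116 ] ang 97.3 w 0.0598 F [-0.1  0.5 -1.1] gf 30.0 q6 -1.96
  -> translate-now [-0.006  0.003  0.06 ] | after spin [-0.006  0.003  0.06 ] | spin units 0.01
```

Call:
{"api": "servo_tool", "payload": {
  "deltas": [
    {"x": -0.006,"y": 0.003,"z": 0.06,"spin": 0.01},
    {"x": 0,"y": 0,"z": 0.05,"spin": 0},
    {"x": 0,"y": 0,"z": 0.03,"spin": 0},
    {"x": 0,"y": 0,"z": 0.03,"spin": 0},
    {"x": 0,"y": 0,"z": 0,"spin": 0}
  ]
}}

```text
time: 37.72
tool_pos: [0.5417, -0.0834, 0.098]
tcp_rot: [0.197, -3.135, -0.0]
ft_force: [0.4, -1.1, -0.0]
width: 0.0594
grasp_force: 30.0
```

Call:
{"api": "servo_tool", "payload": {
  "deltas": [
    {"x": 0,"y": 0,"z": 0.02,"spin": 0},
    {"x": 0,"y": 0,"z": 0.02,"spin": 0},
    {"x": 0,"y": 0,"z": 0.02,"spin": 0},
    {"x": 0,"y": 0,"z": 0,"spin": 0}
  ]
}}

```text
time: 38.22
tool_pos: [0.5418, -0.0834, 0.092]
tcp_rot: [0.197, -3.135, -0.0]
ft_force: [0.3, 0.3, -1.3]
width: 0.0597
grasp_force: 30.0
```

Call:
{"api": "servo_tool", "payload": {
  "deltas": [
    {"x": 0,"y": 0,"z": 0.02,"spin": 0},
    {"x": 0,"y": 0,"z": 0.02,"spin": 0},
    {"x": 0,"y": 0,"z": 0.02,"spin": 0},
    {"x": 0,"y": 0,"z": 0,"spin": 0}
  ]
}}

```text
time: 38.72
tool_pos: [0.5418, -0.0834, 0.086]
tcp_rot: [0.196, -3.135, -0.0]
ft_force: [0.3, 0.8, -1.0]
width: 0.0598
grasp_force: 30.0
```

Call:
{"api": "servo_tool", "payload": {
  "deltas": [
    {"x": 0,"y": 0,"z": 0.1,"spin": 0},
    {"x": 0,"y": 0,"z": 0.1,"spin": 0},
    {"x": 0,"y": 0,"z": 0.05,"spin": 0},
    {"x": 0,"y": 0,"z": 0,"spin": 0},
    {"x": 0,"y": 0,"z": 0,"spin": 0}
  ]
}}

```text
time: 39.35
tool_pos: [0.5419, -0.0834, 0.0613]
tcp_rot: [-0.197, 3.135, -0.0]
ft_force: [-0.4, 0.6, -0.7]
width: 0.0598
grasp_force: 30.0
```

Call:
{"api": "servo_tool", "payload": {
  "deltas": [
    {"x": 0,"y": 0,"z": 0,"spin": 0},
    {"x": 0,"y": 0,"z": 0,"spin": 0},
    {"x": 0,"y": 0,"z": 0,"spin": 0},
    {"x": 0,"y": 0,"z": 0,"spin": 0},
    {"x": 0,"y": 0,"z": -0.2,"spin": 0},
    {"x": 0,"y": 0,"z": -0.4,"spin": 0},
    {"x": 0,"y": 0,"z": -0.4,"spin": 0},
    {"x": 0,"y": 0,"z": 0,"spin": 0}
  ],
  "fingers": 1
}}

```text
time: 40.35
tool_pos: [0.5435, -0.0839, 0.1639]
tcp_rot: [-0.196, 3.131, -0.003]
ft_force: [-0.3, -0.0, -0.4]
width: 0.0912
grasp_force: 0.0
```

```bash
python3 -c "
from h import *
go(.6017,.3635,.155,4.5+90)"
```

```text
t=40.4 at [ 0.5435 -0.0839  0.1639] ang 97.2 w 0.0912 F [-0.3 -0.  -0.4] gf 0.0 q6 -1.96
  -> translate-now [-1.136  4.366  0.086] | after spin [-0.931  4.414  0.089] | spin units 0.39
```

Call:
{"api": "servo_tool", "payload": {
  "deltas": [
    {"x": -0.123,"y": 0.485,"z": 0,"spin": 0},
    {"x": -0.123,"y": 0.485,"z": 0,"spin": 0},
    {"x": -0.123,"y": 0.485,"z": 0,"spin": 0},
    {"x": -0.123,"y": 0.485,"z": 0,"spin": 0},
    {"x": -0.123,"y": 0.485,"z": 0,"spin": 0},
    {"x": -0.123,"y": 0.485,"z": 0,"spin": 0},
    {"x": -0.123,"y": 0.485,"z": 0,"spin": 0},
    {"x": -0.123,"y": 0.485,"z": 0,"spin": 0},
    {"x": -0.123,"y": 0.485,"z": 0,"spin": 0.39},
    {"x": 0,"y": 0,"z": 0.4,"spin": 0},
    {"x": 0,"y": 0,"z": 0.4,"spin": 0},
    {"x": 0,"y": 0,"z": 0,"spin": 0}
  ]
}}

```text
time: 41.85
tool_pos: [0.5948, 0.3624, 0.0774]
tcp_rot: [0.123, -3.133, 0.004]
ft_force: [0.0, 0.2, 0.3]
width: 0.0915
grasp_force: 0.0
```

```bash
python3 -c "
from h import *
go(.6017,.3635,.0140,4.5+90)
plates(viewer.grab_frame('scene'))"
```

```text
t=41.9 at [0.5948 0.3624 0.0774] ang 94.5 w 0.0915 F [0.  0.2 0.3] gf 0.0 q6 -1.19
  -> translate-now [-0.073  0.007  0.633] | after spin [-0.069  0.005  0.634] | spin units 0.00
px [317. 297.] xy 605.1 327.5 size 114.0 58.2 long-axis deg 4.9
px [296. 274.] xy 614.0 197.6 size 60.2 119.4 long-axis deg -3.3
px [272. 210.] xy 510.9 -154.2 size 127.7 70.9 long-axis deg 7.2
px [151. 200.] xy 880.9 -484.4 size 104.1 269.2 long-axis deg -82.5
px [141. 114.] xy 665.4 -1260.7 size 489.7 216.6 long-axis deg 83.7
```

Call:
{"api": "servo_tool", "payload": {
  "deltas": [
    {"x": 0,"y": 0,"z": -0.5,"spin": 0},
    {"x": 0.5,"y": 0,"z": -0.3,"spin": 0},
    {"x": 0.6,"y": 0,"z": 0,"spin": 0},
    {"x": 0.6,"y": 0,"z": 0,"spin": 0},
    {"x": 0,"y": 0,"z": 0,"spin": 0}
  ]
}}

```text
time: 42.52
tool_pos: [0.4242, 0.3497, 0.1632]
tcp_rot: [0.126, -3.139, -0.0]
ft_force: [0.6, -0.1, 0.9]
width: 0.091
grasp_force: 0.0
```

```bash
python3 -c "
from h import *
t=viewer.grab_frame('top');s=viewer.grab_frame('scene')
plates(t);plates(s)
a=cv2.resize(s['frame'][200:340,230:430],None,fx=4,fy=4);cv2.imwrite('pics/g1.png',a)"
```

```text
px [386. 235.] xy 545.4 -91.7 size 140.6 63.7 long-axis deg 7.3
px [258. 221.] xy 601.1 327.3 size 117.1 58.7 long-axis deg 4.4
px [298. 218.] xy 610.1 197.0 size 58.4 119.6 long-axis deg -5.1
px [622. 156.] xy 813.0 -918.2 size 189.1 81.8 long-axis deg 27.6
px [457. 132.] xy 896.2 -347.3 size 98.7 113.4 long-axis deg -84.7
px [491. 129.] xy 904.6 -465.5 size 93.8 115.8 long-axis deg -84.3
px [321. 298.] xy 602.6 329.1 size 119.9 62.8 long-axis deg 3.7
px [297. 275.] xy 613.8 199.3 size 60.9 119.4 long-axis deg -4.7
px [272. 210.] xy 510.9 -154.2 size 127.7 70.9 long-axis deg 7.2
px [151. 200.] xy 880.8 -484.7 size 103.8 268.2 long-axis deg -81.7
px [141. 115.] xy 668.2 -1235.9 size 439.7 216.6 long-axis deg 83.7
```

View pics/g1.png

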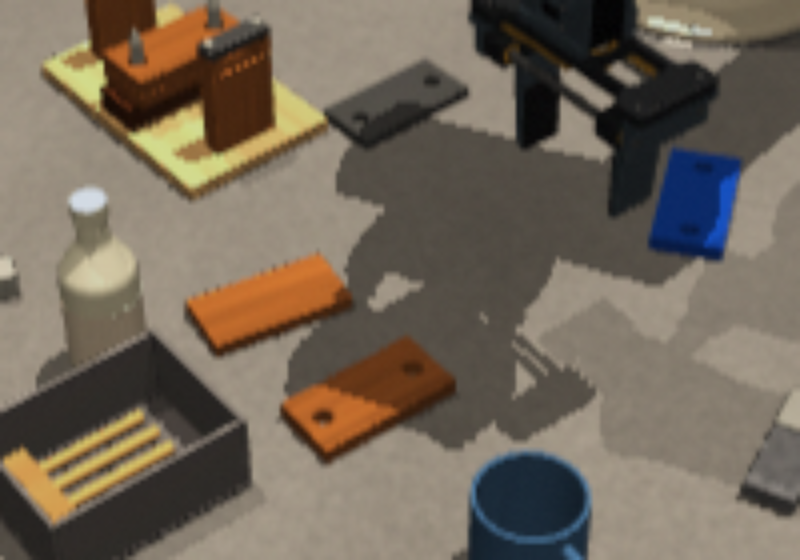

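Blank 3 has been knocked to about (0.602, 0.328); its holes show at crop (323,417) and (412,369). The two stacked blanks lie flush. I'll go for blank 3 at its new place.

```bash
python3 -c "
from h import *
go(.6015,.3282,.0140,4.3+90)"
```

```text
t=42.6 at [0.4285 0.3508 0.1632] ang 94.5 w 0.0911 F [ 0.6 -0.3 -0.3] gf 0.0 q6 -1.07
  -> translate-now [-1.702 -0.364  1.496] | after spin [-1.708 -0.355  1.492] | spin units 0.03
```

Call:
{"api": "servo_tool", "payload": {
  "deltas": [
    {"x": -0.42,"y": -0.09,"z": 0,"spin": 0},
    {"x": -0.42,"y": -0.09,"z": 0,"spin": 0},
    {"x": -0.43,"y": -0.09,"z": 0,"spin": 0},
    {"x": -0.43,"y": -0.09,"z": 0,"spin": 0.03},
    {"x": 0,"y": 0,"z": 0.4,"spin": 0},
    {"x": 0,"y": 0,"z": 0.4,"spin": 0},
    {"x": 0,"y": 0,"z": 0.4,"spin": 0},
    {"x": 0,"y": 0,"z": 0.25,"spin": 0},
    {"x": 0,"y": 0,"z": 0,"spin": 0}
  ]
}}

```text
time: 43.75
tool_pos: [0.6005, 0.327, 0.0149]
tcp_rot: [0.116, -3.138, 0.001]
ft_force: [-0.6, -0.2, 0.3]
width: 0.0908
grasp_force: 0.0
```

```bash
python3 -c "
from h import *
go(.6015,.3282,.0060,4.3+90)"
```

```text
t=43.8 at [0.6005 0.327  0.0149] ang 94.2 w 0.0908 F [-0.6 -0.2  0.3] gf 0.0 q6 -1.23
  -> translate-now [-0.011  0.012  0.089] | after spin [-0.01   0.011  0.089] | spin units -0.01
```

Call:
{"api": "servo_tool", "payload": {
  "deltas": [
    {"x": -0.01,"y": 0.012,"z": 0.06,"spin": 0},
    {"x": 0,"y": 0,"z": 0.03,"spin": 0},
    {"x": 0,"y": 0,"z": 0,"spin": 0}
  ]
}}

```text
time: 44.12
tool_pos: [0.6013, 0.329, 0.0077]
tcp_rot: [-0.117, 3.139, 0.0]
ft_force: [0.2, -0.4, 0.8]
width: 0.091
grasp_force: 0.0
```

Call:
{"api": "servo_tool", "payload": {
  "deltas": [
    {"x": 0,"y": 0,"z": 0,"spin": 0},
    {"x": 0,"y": 0,"z": 0,"spin": 0},
    {"x": 0,"y": 0,"z": 0,"spin": 0},
    {"x": 0,"y": 0,"z": 0,"spin": 0},
    {"x": 0,"y": 0,"z": 0,"spin": 0},
    {"x": 0,"y": 0,"z": 0,"spin": 0}
  ],
  "fingers": 0
}}

```text
time: 44.88
tool_pos: [0.6009, 0.3289, 0.0073]
tcp_rot: [-0.118, 3.139, -0.0]
ft_force: [-0.1, -1.3, 1.8]
width: 0.0594
grasp_force: 30.0
```

Call:
{"api": "servo_tool", "payload": {
  "deltas": [
    {"x": 0,"y": 0,"z": -0.3,"spin": 0},
    {"x": 0,"y": 0,"z": -0.4,"spin": 0},
    {"x": 0,"y": 0,"z": -0.4,"spin": 0},
    {"x": 0,"y": 0,"z": -0.4,"spin": 0},
    {"x": 0,"y": 0,"z": 0,"spin": -0.42}
  ]
}}

```text
time: 45.5
tool_pos: [0.6025, 0.3296, 0.1608]
tcp_rot: [-0.198, 3.13, 0.003]
ft_force: [0.2, -0.3, -0.3]
width: 0.0597
grasp_force: 30.0
```

```bash
python3 -c "
from h import *
go(.5420,-.0834,.157,97.2)"
```

```text
t=45.5 at [0.6025 0.3296 0.1608] ang 97.2 w 0.0597 F [ 0.2 -0.3 -0.3] gf 30.0 q6 -1.28
  -> translate-now [ 1.12  -4.021  0.025] | after spin [ 1.118 -4.021  0.038] | spin units 0.00
```

Call:
{"api": "servo_tool", "payload": {
  "deltas": [
    {"x": 0.14,"y": -0.503,"z": 0,"spin": 0},
    {"x": 0.14,"y": -0.503,"z": 0,"spin": 0},
    {"x": 0.14,"y": -0.503,"z": 0,"spin": 0},
    {"x": 0.14,"y": -0.503,"z": 0,"spin": 0},
    {"x": 0.14,"y": -0.503,"z": 0,"spin": 0},
    {"x": 0.14,"y": -0.503,"z": 0,"spin": 0},
    {"x": 0.14,"y": -0.503,"z": 0,"spin": 0},
    {"x": 0.14,"y": -0.503,"z": 0,"spin": 0},
    {"x": 0,"y": 0,"z": 0.2,"spin": 0},
    {"x": 0,"y": 0,"z": 0.2,"spin": 0},
    {"x": 0,"y": 0,"z": 0,"spin": 0},
    {"x": 0,"y": 0,"z": 0,"spin": 0}
  ]
}}

```text
time: 47.0
tool_pos: [0.5404, -0.0843, 0.1178]
tcp_rot: [-0.197, 3.135, -0.0]
ft_force: [0.6, 0.2, -1.2]
width: 0.0593
grasp_force: 30.0
```

```bash
python3 -c "
from h import *
go(.5420,-.0834,.110,97.2)"
```

```text
t=47.0 at [ 0.5404 -0.0843  0.1178] ang 97.2 w 0.0593 F [ 0.6  0.2 -1.2] gf 30.0 q6 -1.96
  -> translate-now [-0.017  0.007  0.078] | after spin [-0.017  0.007  0.078] | spin units -0.00
```

Call:
{"api": "servo_tool", "payload": {
  "deltas": [
    {"x": -0.015,"y": 0.007,"z": 0.06,"spin": 0},
    {"x": 0,"y": 0,"z": 0.04,"spin": 0},
    {"x": 0,"y": 0,"z": 0.03,"spin": 0},
    {"x": 0,"y": 0,"z": 0.03,"spin": 0},
    {"x": 0,"y": 0,"z": 0,"spin": 0}
  ]
}}

```text
time: 47.62
tool_pos: [0.5413, -0.0835, 0.101]
tcp_rot: [0.196, -3.135, -0.0]
ft_force: [0.6, 0.5, -1.1]
width: 0.0598
grasp_force: 30.0
```

Call:
{"api": "servo_tool", "payload": {
  "deltas": [
    {"x": 0,"y": 0,"z": 0.02,"spin": 0},
    {"x": 0,"y": 0,"z": 0.02,"spin": 0},
    {"x": 0,"y": 0,"z": 0.02,"spin": 0},
    {"x": 0,"y": 0,"z": 0,"spin": 0}
  ]
}}

```text
time: 48.12
tool_pos: [0.5413, -0.0835, 0.095]
tcp_rot: [0.197, -3.135, -0.0]
ft_force: [0.3, 0.4, -1.1]
width: 0.0596
grasp_force: 30.0
```

Call:
{"api": "servo_tool", "payload": {
  "deltas": [
    {"x": 0,"y": 0,"z": 0.02,"spin": 0},
    {"x": 0,"y": 0,"z": 0.02,"spin": 0},
    {"x": 0,"y": 0,"z": 0.02,"spin": 0},
    {"x": 0,"y": 0,"z": 0,"spin": 0}
  ]
}}

```text
time: 48.62
tool_pos: [0.5414, -0.0835, 0.089]
tcp_rot: [0.196, -3.135, -0.0]
ft_force: [0.2, 0.5, -0.5]
width: 0.0598
grasp_force: 30.0
```

Call:
{"api": "servo_tool", "payload": {
  "deltas": [
    {"x": 0,"y": 0,"z": 0.07,"spin": 0},
    {"x": 0,"y": 0,"z": 0.055,"spin": 0},
    {"x": 0,"y": 0,"z": 0,"spin": 0},
    {"x": 0,"y": 0,"z": 0,"spin": 0}
  ]
}}

```text
time: 49.12
tool_pos: [0.5415, -0.0835, 0.0767]
tcp_rot: [0.197, -3.135, -0.0]
ft_force: [0.2, -0.9, -0.9]
width: 0.0595
grasp_force: 30.0
```

Call:
{"api": "servo_tool", "payload": {
  "deltas": [
    {"x": 0,"y": 0,"z": 0,"spin": 0},
    {"x": 0,"y": 0,"z": 0,"spin": 0},
    {"x": 0,"y": 0,"z": 0,"spin": 0},
    {"x": 0,"y": 0,"z": 0,"spin": 0},
    {"x": 0,"y": 0,"z": -0.2,"spin": 0},
    {"x": 0,"y": 0,"z": -0.4,"spin": 0},
    {"x": 0,"y": 0,"z": -0.3,"spin": 0},
    {"x": 0,"y": 0,"z": 0,"spin": 0}
  ],
  "fingers": 1
}}

```text
time: 50.12
tool_pos: [0.5427, -0.0838, 0.1688]
tcp_rot: [-0.196, 3.132, -0.002]
ft_force: [0.2, -0.2, -0.8]
width: 0.0911
grasp_force: 0.0
```

```bash
python3 -c "
from h import *
t=viewer.grab_frame('top');s=viewer.grab_frame('scene')
for f in (t,s):
  H=hsv(f);p=proj(f,[.3847,.0294,.01])[0].astype(int);print(p)
  m=np.zeros(H.shape[:2],np.uint8);m[p[1]-35:p[1]+35,p[0]-35:p[0]+35]=cv2.inRange(H,(0,0,25),(180,80,100))[p[1]-35:p[1]+35,p[0]-35:p[0]+35]
  for c in cv2.findContours(m,cv2.RETR_EXTERNAL,cv2.CHAIN_APPROX_NONE)[0]:
    if cv2.contourArea(c)>100: print(cv2.contourArea(c),cv2.minAreaRect((onplane(f,c.reshape(-1,2),.01)[:,:2]*1000).astype(np.float32)))
go(.3840,.0294,.10,97.2)"
```

```text
[350 286]
2928.0 ((387.7421875, 30.787635803222656), (226.26580810546875, 224.20416259765625), 88.90336608886719)
[328 224]
1916.0 ((399.625, 45.986846923828125), (318.1566467285156, 247.0283966064453), 60.4460563659668)
t=50.2 at [ 0.5413 -0.0834  0.1665] ang 97.2 w 0.0911 F [-0.5  0.2 -0.9] gf 0.0 q6 -1.96
  -> translate-now [1.42  1.316 0.665] | after spin [1.419 1.317 0.665] | spin units -0.00
```

```bash
python3 -c "
from h import *
t=viewer.grab_frame('top')
H=hsv(t);print(H[272:300:3,335:366:3,2])
for th in (70,80,90):
  m=np.zeros(H.shape[:2],np.uint8);m[250:318,320:385]=(H[250:318,320:385,2]<th)*255
  for c in cv2.findContours(m,cv2.RETR_EXTERNAL,cv2.CHAIN_APPROX_NONE)[0]:
    if cv2.contourArea(c)>100: print(th,cv2.contourArea(c),cv2.minAreaRect((onplane(t,c.reshape(-1,2),.01)[:,:2]*1000).astype(np.float32)))
"
```

```text
[[ 80  63  46  46  50  62  34  33  84  80  82]
 [ 81  75  47  61  88 106  61  52  83  77  78]
 [ 75  76  44  68  83  76  75  92 140 150 137]
 [ 79  80  46  89  77  78  83  91 113 148 144]
 [ 81  81  49  80  78  77  91  92 109 144 143]
 [ 80  79  43  78  79  79  94  94 100 145 148]
 [ 71  70  93  76  78  78  95  93  92 152 147]
 [ 58  55 105  78  79  83  93  91  93 141 143]
 [ 94  83  73  64  64  76  91  94  93 141 148]
 [122 114 109  99  92  84  73  65  67  99 144]]
70 259.0 ((392.5976257324219, -63.12651824951172), (36.033416748046875, 217.94619750976562), 88.18925476074219)
70 600.5 ((420.43218994140625, 55.580387115478516), (142.86483764648438, 166.00424194335938), 88.86064147949219)
80 303.5 ((392.5803527832031, -63.10762023925781), (36.07010269165039, 217.98194885253906), 88.18925476074219)
80 1313.5 ((413.53594970703125, 32.98481369018555), (188.31744384765625, 178.89498901367188), 88.85502624511719)
90 2663.0 ((394.15118408203125, 22.564552307128906), (209.9456329345703, 217.8575439453125), 88.84770965576172)
```

Call:
{"api": "servo_tool", "payload": {
  "deltas": [
    {"x": 0.355,"y": 0.33,"z": 0,"spin": 0},
    {"x": 0.355,"y": 0.33,"z": 0,"spin": 0},
    {"x": 0.355,"y": 0.33,"z": 0,"spin": 0},
    {"x": 0.355,"y": 0.32,"z": 0,"spin": 0},
    {"x": 0,"y": 0,"z": 0.4,"spin": 0},
    {"x": 0,"y": 0,"z": 0.4,"spin": 0},
    {"x": 0,"y": 0,"z": 0.4,"spin": 0},
    {"x": 0,"y": 0,"z": 0.25,"spin": 0},
    {"x": 0,"y": 0,"z": 0,"spin": 0}
  ]
}}

```text
time: 51.4
tool_pos: [0.3825, 0.0289, 0.0201]
tcp_rot: [0.196, -3.131, -0.001]
ft_force: [-0.2, -0.1, -0.3]
width: 0.0914
grasp_force: 0.0
```

```bash
python3 -c "
from h import *
go(.3833,.0294,.003,97.2)
s=viewer.grab_frame('scene');crop(s,(230,150,390,270),5,'pics/g2.png')"
```

```text
t=51.4 at [0.3825 0.0289 0.0201] ang 97.2 w 0.0914 F [-0.2 -0.1 -0.3] gf 0.0 q6 -1.78
  -> translate-now [-0.009  0.004  0.171] | after spin [-0.008  0.004  0.171] | spin units -0.00
```

View pics/g2.png

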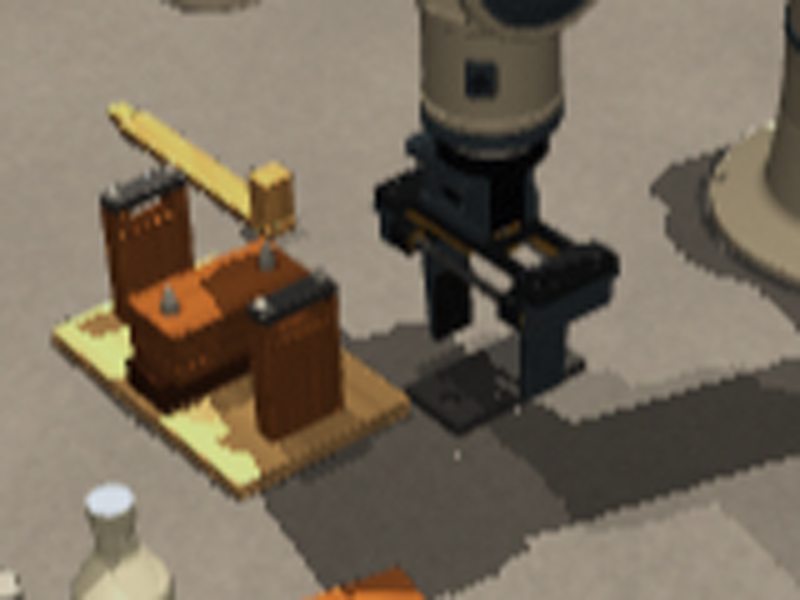

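The stack of three is flush on the pins, and the follower lies under the gripper at crop (490,385).

Call:
{"api": "servo_tool", "payload": {
  "deltas": [
    {"x": 0,"y": 0.004,"z": 0.1,"spin": 0},
    {"x": 0,"y": 0,"z": 0.05,"spin": 0},
    {"x": 0,"y": 0,"z": 0.01,"spin": 0},
    {"x": 0,"y": 0,"z": 0,"spin": 0}
  ]
}}

```text
time: 51.95
tool_pos: [0.3842, 0.0291, 0.0058]
tcp_rot: [-0.196, 3.135, -0.0]
ft_force: [-0.3, -0.0, 0.2]
width: 0.0913
grasp_force: 0.0
```

```bash
python3 -c "
from h import *
go(.3833,.0294,.003,97.2)"
```

```text
t=52.0 at [0.3842 0.0291 0.0058] ang 97.2 w 0.0913 F [-0.3 -0.   0.2] gf 0.0 q6 -1.78
  -> translate-now [0.009 0.004 0.028] | after spin [0.009 0.004 0.028] | spin units -0.00
```

Call:
{"api": "servo_tool", "payload": {
  "deltas": [
    {"x": 0.009,"y": 0.004,"z": 0.025,"spin": 0},
    {"x": 0,"y": 0,"z": 0,"spin": 0},
    {"x": 0,"y": 0,"z": 0,"spin": 0}
  ]
}}

```text
time: 52.32
tool_pos: [0.3832, 0.0294, 0.0032]
tcp_rot: [0.196, -3.135, -0.0]
ft_force: [0.2, 0.2, -0.4]
width: 0.0914
grasp_force: 0.0
```

Call:
{"api": "servo_tool", "payload": {
  "deltas": [
    {"x": 0,"y": 0,"z": 0,"spin": 0},
    {"x": 0,"y": 0,"z": 0,"spin": 0},
    {"x": 0,"y": 0,"z": 0,"spin": 0},
    {"x": 0,"y": 0,"z": 0,"spin": 0},
    {"x": 0,"y": 0,"z": 0,"spin": 0},
    {"x": 0,"y": 0,"z": 0,"spin": 0}
  ],
  "fingers": 0
}}

```text
time: 53.08
tool_pos: [0.3832, 0.0294, 0.0032]
tcp_rot: [0.197, -3.135, 0.0]
ft_force: [0.7, 0.4, 1.3]
width: 0.0597
grasp_force: 30.0
```

Call:
{"api": "servo_tool", "payload": {
  "deltas": [
    {"x": 0,"y": 0,"z": -0.3,"spin": 0},
    {"x": 0,"y": 0,"z": -0.4,"spin": 0},
    {"x": 0,"y": 0,"z": -0.4,"spin": 0},
    {"x": 0,"y": 0,"z": -0.4,"spin": 0},
    {"x": 0,"y": 0,"z": 0,"spin": 0}
  ]
}}

```text
time: 53.7
tool_pos: [0.3844, 0.0294, 0.155]
tcp_rot: [-0.196, 3.131, -0.001]
ft_force: [0.4, 0.2, -6.0]
width: 0.059
grasp_force: 30.0
```

```bash
python3 -c "
from h import *
go(.5420,-.0830,.115,97.2)"
```

```text
t=53.7 at [0.3844 0.0294 0.155 ] ang 97.2 w 0.0590 F [ 0.4  0.2 -6. ] gf 30.0 q6 -1.78
  -> translate-now [-1.422 -1.311  0.408] | after spin [-1.423 -1.312  0.4  ] | spin units -0.00
```

Call:
{"api": "servo_tool", "payload": {
  "deltas": [
    {"x": -0.355,"y": -0.328,"z": 0,"spin": 0},
    {"x": -0.355,"y": -0.328,"z": 0,"spin": 0},
    {"x": -0.355,"y": -0.328,"z": 0,"spin": 0},
    {"x": -0.357,"y": -0.328,"z": 0,"spin": 0},
    {"x": 0,"y": 0,"z": 0.2,"spin": 0},
    {"x": 0,"y": 0,"z": 0.2,"spin": 0},
    {"x": 0,"y": 0,"z": 0,"spin": 0},
    {"x": 0,"y": 0,"z": 0,"spin": 0}
  ]
}}

```text
time: 54.7
tool_pos: [0.5405, -0.0829, 0.1128]
tcp_rot: [0.197, -3.135, -0.0]
ft_force: [-0.2, 0.1, -5.7]
width: 0.0597
grasp_force: 30.0
```

```bash
python3 -c "
from h import *
go(.5420,-.0830,.105,97.2)"
```

```text
t=54.7 at [ 0.5405 -0.0829  0.1128] ang 97.2 w 0.0597 F [-0.2  0.1 -5.7] gf 30.0 q6 -1.96
  -> translate-now [-0.015 -0.003  0.078] | after spin [-0.015 -0.003  0.078] | spin units -0.00
```

Call:
{"api": "servo_tool", "payload": {
  "deltas": [
    {"x": -0.013,"y": -0.003,"z": 0.06,"spin": 0},
    {"x": 0,"y": 0,"z": 0.06,"spin": 0},
    {"x": 0,"y": 0,"z": 0.03,"spin": 0},
    {"x": 0,"y": 0,"z": 0.02,"spin": 0},
    {"x": 0,"y": 0,"z": 0,"spin": 0}
  ]
}}

```text
time: 55.32
tool_pos: [0.542, -0.0831, 0.0961]
tcp_rot: [0.197, -3.135, -0.0]
ft_force: [0.2, 0.6, -5.6]
width: 0.0596
grasp_force: 30.0
```

Call:
{"api": "servo_tool", "payload": {
  "deltas": [
    {"x": 0,"y": 0,"z": 0.02,"spin": 0},
    {"x": 0,"y": 0,"z": 0.02,"spin": 0},
    {"x": 0,"y": 0,"z": 0.02,"spin": 0},
    {"x": 0,"y": 0,"z": 0,"spin": 0}
  ]
}}

```text
time: 55.82
tool_pos: [0.5419, -0.0831, 0.09]
tcp_rot: [0.197, -3.135, -0.0]
ft_force: [0.1, 0.2, -6.7]
width: 0.0598
grasp_force: 30.0
```

Call:
{"api": "servo_tool", "payload": {
  "deltas": [
    {"x": 0,"y": 0,"z": 0.02,"spin": 0},
    {"x": 0,"y": 0,"z": 0.01,"spin": 0},
    {"x": 0,"y": 0,"z": 0,"spin": 0}
  ]
}}

```text
time: 56.2
tool_pos: [0.5419, -0.0831, 0.0871]
tcp_rot: [0.197, -3.135, -0.0]
ft_force: [-0.5, 0.2, -5.5]
width: 0.0596
grasp_force: 30.0
```

Bottom at about 84 mm, 2 mm above the stack. I'll lower it the rest, then release.

Call:
{"api": "servo_tool", "payload": {
  "deltas": [
    {"x": 0,"y": 0,"z": 0.012,"spin": 0},
    {"x": 0,"y": 0,"z": 0.005,"spin": 0},
    {"x": 0,"y": 0,"z": 0,"spin": 0}
  ]
}}

```text
time: 56.58
tool_pos: [0.542, -0.0831, 0.0855]
tcp_rot: [0.197, -3.135, 0.0]
ft_force: [0.2, 0.5, -5.1]
width: 0.0599
grasp_force: 30.0
```

Call:
{"api": "servo_tool", "payload": {
  "deltas": [
    {"x": 0,"y": 0,"z": 0,"spin": 0},
    {"x": 0,"y": 0,"z": 0,"spin": 0},
    {"x": 0,"y": 0,"z": 0,"spin": 0},
    {"x": 0,"y": 0,"z": 0,"spin": 0},
    {"x": 0,"y": 0,"z": -0.2,"spin": 0},
    {"x": 0,"y": 0,"z": -0.4,"spin": 0},
    {"x": 0,"y": 0,"z": -0.5,"spin": 0},
    {"x": 0,"y": 0,"z": 0,"spin": 0}
  ],
  "fingers": 1
}}

```text
time: 57.58
tool_pos: [0.544, -0.0836, 0.1991]
tcp_rot: [-0.196, 3.129, -0.003]
ft_force: [-0.4, -0.4, 0.2]
width: 0.0913
grasp_force: 0.0
```

Call:
{"api": "servo_tool", "payload": {
  "deltas": [
    {"x": 0,"y": 0,"z": 0,"spin": 1},
    {"x": 0,"y": 0,"z": 0,"spin": 1},
    {"x": 0,"y": 0,"z": 0,"spin": 1},
    {"x": 0,"y": 0,"z": 0,"spin": 1},
    {"x": 0,"y": 0,"z": 0,"spin": 1},
    {"x": 0,"y": 0,"z": 0,"spin": 1},
    {"x": 0,"y": 0,"z": 0,"spin": 1},
    {"x": 0,"y": 0,"z": 0,"spin": 1},
    {"x": 0,"y": 0,"z": 0,"spin": 1},
    {"x": 0,"y": 0,"z": 0,"spin": 1},
    {"x": 0,"y": 0,"z": 0,"spin": 1},
    {"x": 0,"y": 0,"z": 0,"spin": 1}
  ]
}}

```text
time: 59.08
tool_pos: [0.5416, -0.083, 0.1947]
tcp_rot: [-1.924, -2.482, 0.001]
ft_force: [0.4, 0.0, 0.1]
width: 0.0914
grasp_force: 0.0
```

```bash
python3 -c "
from h import *
go(.4188,-.2351,.15,7.2)
t=viewer.grab_frame('top')
H=hsv(t);m=cv2.inRange(H,(18,60,90),(40,255,255))
p=proj(t,[.436,-.35,.01])[0].astype(int);print(p)
q=np.zeros_like(m);q[p[1]-28:p[1]+28,p[0]-45:p[0]+45]=m[p[1]-28:p[1]+28,p[0]-45:p[0]+45]
for c in cv2.findContours(q,cv2.RETR_EXTERNAL,cv2.CHAIN_APPROX_NONE)[0]:
  if cv2.contourArea(c)>60: print(cv2.contourArea(c),cv2.minAreaRect((onplane(t,c.reshape(-1,2),.01)[:,:2]*1000).astype(np.float32)))
"
```

```text
t=59.1 at [ 0.5416 -0.083   0.1947] ang 14.4 w 0.0914 F [0.4 0.  0.1] gf 0.0 q6 -0.51
  -> translate-now [-1.167 -1.568  0.448] | after spin [-1.355 -1.409  0.447] | spin units 1.05
[464 268]
256.0 ((376.58587646484375, -231.60739135742188), (72.50408935546875, 52.238094329833984), 87.84732818603516)
377.5 ((436.3330383300781, -373.9110412597656), (40.977108001708984, 182.10987854003906), 1.5389758348464966)
```

Call:
{"api": "servo_tool", "payload": {
  "deltas": [
    {"x": 0,"y": 0,"z": 0,"spin": 1},
    {"x": 0,"y": 0,"z": 0,"spin": 0.05},
    {"x": -0.34,"y": -0.352,"z": 0,"spin": 0},
    {"x": -0.34,"y": -0.352,"z": 0,"spin": 0},
    {"x": -0.34,"y": -0.352,"z": 0,"spin": 0},
    {"x": -0.335,"y": -0.352,"z": 0,"spin": 0},
    {"x": 0,"y": 0,"z": 0.4,"spin": 0},
    {"x": 0,"y": 0,"z": 0,"spin": 0}
  ]
}}

```text
time: 60.12
tool_pos: [0.4184, -0.235, 0.1538]
tcp_rot: [-2.067, -2.36, 0.001]
ft_force: [1.1, 0.5, -0.7]
width: 0.0913
grasp_force: 0.0
```

```bash
python3 -c "
from h import *
go(.4188,-.2351,.022,7.2)
s=viewer.grab_frame('scene');crop(s,(200,120,340,245),4.5,'pics/g3.png')"
```

```text
t=60.1 at [ 0.4184 -0.235   0.1538] ang 7.6 w 0.0913 F [ 1.1  0.5 -0.7] gf 0.0 q6 -0.77
  -> translate-now [-0.005  0.009  1.318] | after spin [-1.000e-03  4.000e-03  1.318e+00] | spin units 0.05
```

View pics/g3.png

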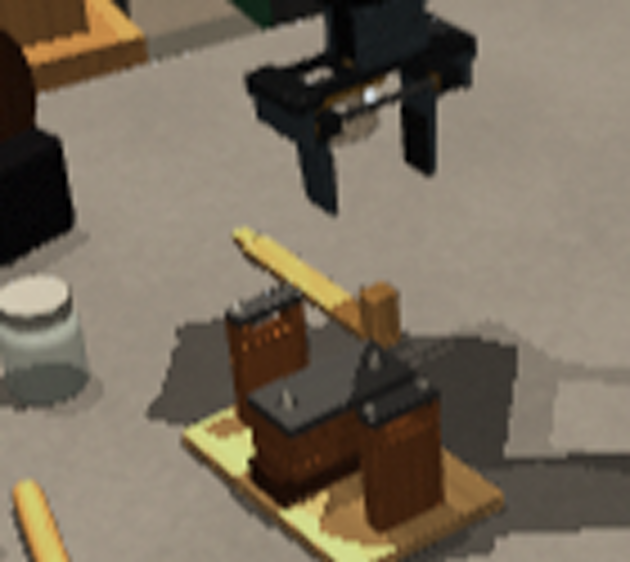

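Call:
{"api": "servo_tool", "payload": {
  "deltas": [
    {"x": 0,"y": 0,"z": 0.4,"spin": 0.05},
    {"x": 0,"y": 0,"z": 0.4,"spin": 0},
    {"x": 0,"y": 0,"z": 0.35,"spin": 0},
    {"x": 0,"y": 0,"z": 0.14,"spin": 0},
    {"x": 0,"y": 0,"z": 0,"spin": 0}
  ]
}}

```text
time: 60.8
tool_pos: [0.4204, -0.2356, 0.0268]
tcp_rot: [-2.078, -2.356, 0.0]
ft_force: [0.9, -0.2, 0.9]
width: 0.0911
grasp_force: 0.0
```

```bash
python3 -c "
from h import *
go(.4188,-.2351,.022,7.2)"
```

```text
t=60.8 at [ 0.4204 -0.2356  0.0268] ang 7.2 w 0.0911 F [ 0.9 -0.2  0.9] gf 0.0 q6 -0.76
  -> translate-now [ 0.007 -0.015  0.048] | after spin [ 0.007 -0.015  0.048] | spin units -0.00
```

Call:
{"api": "servo_tool", "payload": {
  "deltas": [
    {"x": 0.007,"y": -0.015,"z": 0.048,"spin": 0},
    {"x": 0,"y": 0,"z": 0,"spin": 0},
    {"x": 0,"y": 0,"z": 0,"spin": 0}
  ]
}}

```text
time: 61.18
tool_pos: [0.4186, -0.2354, 0.0222]
tcp_rot: [2.079, 2.354, 0.0]
ft_force: [0.4, -0.1, -0.3]
width: 0.0911
grasp_force: 0.0
```

Call:
{"api": "servo_tool", "payload": {
  "deltas": [
    {"x": 0,"y": 0,"z": 0,"spin": 0},
    {"x": 0,"y": 0,"z": 0,"spin": 0},
    {"x": 0,"y": 0,"z": 0,"spin": 0},
    {"x": 0,"y": 0,"z": 0,"spin": 0},
    {"x": 0,"y": 0,"z": 0,"spin": 0},
    {"x": 0,"y": 0,"z": 0,"spin": 0},
    {"x": 0,"y": 0,"z": 0,"spin": 0},
    {"x": 0,"y": 0,"z": 0,"spin": 0}
  ],
  "fingers": 0
}}

```text
time: 62.18
tool_pos: [0.4184, -0.2352, 0.0217]
tcp_rot: [-2.08, -2.355, 0.0]
ft_force: [-0.0, -0.0, 0.0]
width: 0.0279
grasp_force: 30.0
```

Call:
{"api": "servo_tool", "payload": {
  "deltas": [
    {"x": 0,"y": 0,"z": -0.3,"spin": 0},
    {"x": 0,"y": 0,"z": -0.5,"spin": 0},
    {"x": 0,"y": 0,"z": -0.5,"spin": 0},
    {"x": 0,"y": 0,"z": -0.5,"spin": 0},
    {"x": 0,"y": 0,"z": -0.4,"spin": 0},
    {"x": 0,"y": 0,"z": 0,"spin": 0}
  ]
}}

```text
time: 62.92
tool_pos: [0.4195, -0.236, 0.2443]
tcp_rot: [2.076, 2.351, 0.001]
ft_force: [0.8, -0.5, -2.4]
width: 0.0282
grasp_force: 30.0
```

```bash
python3 -c "
from h import *
C2=np.array([.5420,-.0833])
go(*car(0,.37,C2),.24,7.2)"
```

```text
t=62.9 at [ 0.4195 -0.236   0.2443] ang 7.1 w 0.0282 F [ 0.8 -0.5 -2.4] gf 30.0 q6 -0.76
  -> translate-now [5.064 1.399 0.03 ] | after spin [5.061 1.407 0.043] | spin units -0.01
```

Call:
{"api": "servo_tool", "payload": {
  "deltas": [
    {"x": 0.422,"y": 0.117,"z": 0,"spin": 0},
    {"x": 0.422,"y": 0.117,"z": 0,"spin": 0},
    {"x": 0.422,"y": 0.117,"z": 0,"spin": 0},
    {"x": 0.422,"y": 0.117,"z": 0,"spin": 0},
    {"x": 0.422,"y": 0.117,"z": 0,"spin": 0},
    {"x": 0.422,"y": 0.117,"z": 0,"spin": 0},
    {"x": 0.422,"y": 0.117,"z": 0,"spin": 0},
    {"x": 0.422,"y": 0.117,"z": 0,"spin": 0},
    {"x": 0.422,"y": 0.117,"z": 0,"spin": 0},
    {"x": 0.422,"y": 0.117,"z": 0,"spin": 0},
    {"x": 0.422,"y": 0.117,"z": 0,"spin": 0},
    {"x": 0.422,"y": 0.117,"z": 0,"spin": 0}
  ]
}}

```text
time: 64.42
tool_pos: [0.4945, 0.2859, 0.2401]
tcp_rot: [-2.079, -2.354, 0.003]
ft_force: [0.8, -1.1, -0.6]
width: 0.0281
grasp_force: 30.0
```

Call:
{"api": "servo_tool", "payload": {
  "deltas": [
    {"x": 0,"y": 0,"z": 0.4,"spin": 0},
    {"x": 0,"y": 0,"z": 0.4,"spin": 0},
    {"x": 0,"y": 0,"z": 0.3,"spin": 0},
    {"x": 0,"y": 0,"z": 0,"spin": 0},
    {"x": 0,"y": 0,"z": 0,"spin": 0}
  ]
}}

```text
time: 65.05
tool_pos: [0.4953, 0.2847, 0.1322]
tcp_rot: [2.08, 2.355, 0.0]
ft_force: [0.6, -0.3, -0.9]
width: 0.0282
grasp_force: 30.0
```

```bash
python3 -c "
from h import *
C2=np.array([.5420,-.0833])
go(*car(0,.37,C2),.1225,7.2)
s=viewer.grab_frame('scene');t=viewer.grab_frame('top')
# keeper bar centreline in top at its top plane z~.11
H=hsv(t);m=cv2.inRange(H,(18,60,90),(40,255,255))
n=proj(t,np.r_[car(0,.17,C2),.11])[0].astype(int)
q=np.zeros_like(m);q[n[1]-22:n[1]+22,n[0]-22:n[0]+10]=m[n[1]-22:n[1]+22,n[0]-22:n[0]+10]
print(n)
for c in cv2.findContours(q,cv2.RETR_EXTERNAL,cv2.CHAIN_APPROX_NONE)[0]:
  if cv2.contourArea(c)>30:
    P=onplane(t,c.reshape(-1,2),.1105)[:,:2]; d=P-C2;a=np.radians(7.2)
    X=d@[np.cos(a),np.sin(a)];Y=d@[-np.sin(a),np.cos(a)]
    for lo in np.arange(.11,.24,.02):
      k=(Y>lo)&(Y<=lo+.02)
      if k.sum()>2: print('y %.3f xmin %.4f xmax %.4f mid %.4f'%(lo,X[k].min(),X[k].max(),(X[k].min()+X[k].max())/2))
a=cv2.resize(s['frame'][130:270,230:400],None,fx=4.4,fy=4.4);cv2.imwrite('pics/g4.png',a)"
```

```text
t=65.0 at [0.4953 0.2847 0.1322] ang 7.1 w 0.0282 F [ 0.6 -0.3 -0.9] gf 30.0 q6 0.29
  -> translate-now [-0.01   0.002  0.097] | after spin [-0.01   0.002  0.097] | spin units -0.01
[333 241]
y 0.130 xmin -0.0098 xmax 0.0090 mid -0.0004
y 0.150 xmin -0.0137 xmax 0.0147 mid 0.0005
y 0.170 xmin -0.0159 xmax 0.0169 mid 0.0005
y 0.190 xmin -0.0150 xmax 0.0169 mid 0.0009
y 0.210 xmin -0.0010 xmax 0.0151 mid 0.0070
```

Call:
{"api": "servo_tool", "payload": {
  "deltas": [
    {"x": 0,"y": 0.002,"z": 0.097,"spin": -0.01},
    {"x": 0,"y": 0,"z": 0,"spin": 0},
    {"x": -0.15,"y": 0,"z": 0,"spin": 0},
    {"x": -0.15,"y": 0,"z": 0,"spin": 0},
    {"x": -0.15,"y": 0,"z": 0,"spin": 0},
    {"x": -0.15,"y": 0,"z": 0,"spin": 0},
    {"x": 0,"y": 0,"z": 0,"spin": 0}
  ]
}}

```text
time: 66.03
tool_pos: [0.503, 0.2239, 0.1221]
tcp_rot: [2.08, 2.354, -0.0]
ft_force: [-0.1, 0.5, -0.2]
width: 0.0275
grasp_force: 30.0
```

```bash
python3 -c "
from h import *
C2=np.array([.5420,-.0833])
go(*car(0,.124,C2),.1225,7.2)"
```

```text
t=66.0 at [0.503  0.2239 0.1221] ang 7.1 w 0.0275 F [-0.1  0.5 -0.2] gf 30.0 q6 0.19
  -> translate-now [-1.856  0.006 -0.004] | after spin [-1.856  0.002 -0.004] | spin units -0.02
```

Call:
{"api": "servo_tool", "payload": {
  "deltas": [
    {"x": -0.2,"y": 0,"z": 0,"spin": -0.02},
    {"x": -0.2,"y": 0,"z": 0,"spin": 0},
    {"x": -0.2,"y": 0,"z": 0,"spin": 0},
    {"x": -0.2,"y": 0,"z": 0,"spin": 0},
    {"x": 0,"y": 0,"z": 0,"spin": 0}
  ]
}}

```text
time: 66.65
tool_pos: [0.5132, 0.1443, 0.122]
tcp_rot: [2.078, 2.356, -0.0]
ft_force: [0.1, -0.4, -0.9]
width: 0.028
grasp_force: 30.0
```

Call:
{"api": "servo_tool", "payload": {
  "deltas": [
    {"x": -0.15,"y": 0,"z": 0,"spin": 0},
    {"x": -0.15,"y": 0,"z": 0,"spin": 0},
    {"x": -0.15,"y": 0,"z": 0,"spin": 0},
    {"x": -0.15,"y": 0,"z": 0,"spin": 0},
    {"x": 0,"y": 0,"z": 0,"spin": 0}
  ]
}}

```text
time: 67.28
tool_pos: [0.5207, 0.0851, 0.122]
tcp_rot: [2.077, 2.357, -0.0]
ft_force: [0.2, 0.8, -2.1]
width: 0.0276
grasp_force: 30.0
```

```bash
python3 -c "
from h import *
C2=np.array([.5420,-.0833])
go(*car(0,.119,C2),.1225,7.2)"
```

```text
t=67.3 at [0.5207 0.0851 0.122 ] ang 7.2 w 0.0276 F [ 0.2  0.8 -2.1] gf 30.0 q6 -0.08
  -> translate-now [-0.508 -0.001 -0.005] | after spin [-0.508 -0.    -0.005] | spin units 0.00
```

Call:
{"api": "servo_tool", "payload": {
  "deltas": [
    {"x": -0.15,"y": 0,"z": 0,"spin": 0},
    {"x": -0.15,"y": 0,"z": 0,"spin": 0},
    {"x": -0.12,"y": 0,"z": 0,"spin": 0},
    {"x": 0,"y": 0,"z": 0.02,"spin": 0},
    {"x": 0,"y": 0,"z": 0.015,"spin": 0},
    {"x": 0,"y": 0,"z": 0,"spin": 0}
  ]
}}

```text
time: 68.03
tool_pos: [0.5257, 0.045, 0.1183]
tcp_rot: [-2.075, -2.359, 0.0]
ft_force: [0.2, 0.8, -1.4]
width: 0.0276
grasp_force: 30.0
```

Call:
{"api": "servo_tool", "payload": {
  "deltas": [
    {"x": -0.03,"y": 0,"z": 0,"spin": 0},
    {"x": -0.03,"y": 0,"z": 0,"spin": 0},
    {"x": -0.015,"y": 0,"z": 0,"spin": 0},
    {"x": 0,"y": 0,"z": 0,"spin": 0}
  ]
}}

```text
time: 68.53
tool_pos: [0.5269, 0.037, 0.1185]
tcp_rot: [-2.076, -2.358, -0.0]
ft_force: [0.8, 0.3, -0.5]
width: 0.0276
grasp_force: 30.0
```

Now 1 mm steps until the bracket is felt.

Call:
{"api": "servo_tool", "payload": {
  "deltas": [
    {"x": -0.01,"y": 0,"z": 0,"spin": 0},
    {"x": 0,"y": 0,"z": 0,"spin": 0}
  ]
}}

```text
time: 68.78
tool_pos: [0.527, 0.0361, 0.1185]
tcp_rot: [2.075, 2.358, -0.0]
ft_force: [0.3, 0.5, -1.6]
width: 0.0276
grasp_force: 30.0
```

Call:
{"api": "servo_tool", "payload": {
  "deltas": [
    {"x": -0.01,"y": 0,"z": 0,"spin": 0},
    {"x": 0,"y": 0,"z": 0,"spin": 0}
  ]
}}

```text
time: 69.03
tool_pos: [0.5271, 0.0352, 0.1185]
tcp_rot: [2.075, 2.359, 0.0]
ft_force: [-0.2, 0.2, -0.6]
width: 0.0279
grasp_force: 30.0
```

Call:
{"api": "servo_tool", "payload": {
  "deltas": [
    {"x": -0.007,"y": 0,"z": 0,"spin": 0},
    {"x": 0,"y": 0,"z": 0,"spin": 0}
  ]
}}

```text
time: 69.28
tool_pos: [0.5272, 0.0345, 0.1185]
tcp_rot: [-2.075, -2.358, 0.0]
ft_force: [-0.6, 0.0, -1.7]
width: 0.0276
grasp_force: 30.0
```

Call:
{"api": "servo_tool", "payload": {
  "deltas": [
    {"x": 0.005,"y": 0,"z": 0.01,"spin": 0},
    {"x": 0,"y": 0,"z": 0.01,"spin": 0},
    {"x": 0,"y": 0,"z": 0,"spin": 0}
  ]
}}

```text
time: 69.65
tool_pos: [0.5272, 0.0352, 0.1173]
tcp_rot: [2.075, 2.358, 0.001]
ft_force: [-3.9, 1.7, 17.8]
width: 0.028
grasp_force: 30.0
```

Call:
{"api": "servo_tool", "payload": {
  "deltas": [
    {"x": 0,"y": 0,"z": 0,"spin": 0},
    {"x": 0,"y": 0,"z": 0,"spin": 0},
    {"x": 0,"y": 0,"z": 0,"spin": 0},
    {"x": 0,"y": 0,"z": 0,"spin": 0},
    {"x": 0,"y": 0,"z": -0.12,"spin": 0},
    {"x": 0,"y": 0,"z": 0,"spin": 0}
  ],
  "fingers": 0.6
}}

```text
time: 70.4
tool_pos: [0.5278, 0.035, 0.1296]
tcp_rot: [2.074, 2.357, 0.002]
ft_force: [-0.5, -0.1, 0.2]
width: 0.0551
grasp_force: 0.0
```

Call:
{"api": "servo_tool", "payload": {
  "deltas": [
    {"x": 0,"y": 0,"z": 0,"spin": 0},
    {"x": 0,"y": 0,"z": 0,"spin": 0},
    {"x": 0,"y": 0,"z": 0,"spin": 0},
    {"x": 0,"y": 0,"z": 0,"spin": 0},
    {"x": 0,"y": 0,"z": 0,"spin": 0},
    {"x": 0,"y": 0,"z": 0,"spin": 0}
  ],
  "fingers": 0
}}

```text
time: 71.15
tool_pos: [0.5271, 0.035, 0.1285]
tcp_rot: [-2.075, -2.358, 0.0]
ft_force: [1.1, -0.1, -1.7]
width: 0.0272
grasp_force: 30.0
```

Call:
{"api": "servo_tool", "payload": {
  "deltas": [
    {"x": -0.01,"y": 0,"z": 0,"spin": 0},
    {"x": -0.005,"y": 0,"z": 0,"spin": 0},
    {"x": 0,"y": 0,"z": 0,"spin": 0}
  ]
}}

```text
time: 71.53
tool_pos: [0.5273, 0.0335, 0.1285]
tcp_rot: [-2.075, -2.358, 0.0]
ft_force: [-0.1, 0.7, -1.8]
width: 0.0278
grasp_force: 30.0
```

Call:
{"api": "servo_tool", "payload": {
  "deltas": [
    {"x": -0.01,"y": 0,"z": 0,"spin": 0},
    {"x": 0,"y": 0,"z": 0,"spin": 0}
  ]
}}

```text
time: 71.78
tool_pos: [0.5275, 0.0325, 0.1285]
tcp_rot: [2.075, 2.358, 0.0]
ft_force: [-0.8, -0.0, -0.5]
width: 0.028
grasp_force: 30.0
```

Call:
{"api": "servo_tool", "payload": {
  "deltas": [
    {"x": -0.01,"y": 0,"z": 0,"spin": 0},
    {"x": 0,"y": 0,"z": 0,"spin": 0}
  ]
}}

```text
time: 72.03
tool_pos: [0.5276, 0.0314, 0.1285]
tcp_rot: [2.075, 2.358, -0.0]
ft_force: [-0.3, -0.2, -1.1]
width: 0.0277
grasp_force: 30.0
```

Call:
{"api": "servo_tool", "payload": {
  "deltas": [
    {"x": -0.01,"y": 0,"z": 0,"spin": 0},
    {"x": 0,"y": 0,"z": 0,"spin": 0}
  ]
}}

```text
time: 72.28
tool_pos: [0.5277, 0.0305, 0.1285]
tcp_rot: [2.075, 2.358, -0.0]
ft_force: [0.3, 0.2, -1.8]
width: 0.0279
grasp_force: 30.0
```

Call:
{"api": "servo_tool", "payload": {
  "deltas": [
    {"x": -0.01,"y": 0,"z": 0,"spin": 0},
    {"x": 0,"y": 0,"z": 0,"spin": 0}
  ]
}}

```text
time: 72.53
tool_pos: [0.5277, 0.0302, 0.1285]
tcp_rot: [-2.075, -2.358, -0.001]
ft_force: [-0.3, 7.3, -0.6]
width: 0.0277
grasp_force: 30.0
```

Call:
{"api": "servo_tool", "payload": {
  "deltas": [
    {"x": -0.01,"y": 0,"z": 0,"spin": 0},
    {"x": 0,"y": 0,"z": 0,"spin": 0}
  ]
}}

```text
time: 72.78
tool_pos: [0.5277, 0.0301, 0.1285]
tcp_rot: [-2.074, -2.357, -0.003]
ft_force: [-0.8, 16.1, 1.0]
width: 0.028
grasp_force: 30.0
```

Call:
{"api": "servo_tool", "payload": {
  "deltas": [
    {"x": -0.01,"y": 0,"z": 0,"spin": 0},
    {"x": 0,"y": 0,"z": 0,"spin": 0}
  ]
}}

```text
time: 73.03
tool_pos: [0.5277, 0.03, 0.1285]
tcp_rot: [-2.074, -2.356, -0.004]
ft_force: [-1.1, 25.5, 2.1]
width: 0.028
grasp_force: 30.0
```

Call:
{"api": "servo_tool", "payload": {
  "deltas": [
    {"x": 0.022,"y": 0,"z": 0,"spin": 0},
    {"x": 0,"y": 0,"z": 0,"spin": 0}
  ]
}}

```text
time: 73.28
tool_pos: [0.5277, 0.0301, 0.1285]
tcp_rot: [-2.075, -2.358, -0.0]
ft_force: [0.7, 6.6, 0.3]
width: 0.0279
grasp_force: 30.0
```

Call:
{"api": "servo_tool", "payload": {
  "deltas": [
    {"x": 0,"y": 0,"z": 0,"spin": 0},
    {"x": 0,"y": 0,"z": 0,"spin": 0},
    {"x": 0,"y": 0,"z": 0,"spin": 0},
    {"x": 0,"y": 0,"z": 0,"spin": 0},
    {"x": 0,"y": 0,"z": -0.3,"spin": 0},
    {"x": 0,"y": 0,"z": -0.5,"spin": 0},
    {"x": 0,"y": 0,"z": -0.5,"spin": 0},
    {"x": 0.4,"y": -0.3,"z": -0.2,"spin": 0},
    {"x": 0.5,"y": -0.3,"z": 0,"spin": 0},
    {"x": 0.5,"y": -0.3,"z": 0,"spin": 0},
    {"x": 0.5,"y": -0.3,"z": 0,"spin": 0},
    {"x": 0,"y": 0,"z": 0,"spin": 0}
  ],
  "fingers": 1
}}

```text
time: 74.78
tool_pos: [0.3822, 0.2051, 0.2787]
tcp_rot: [-2.07, -2.363, -0.0]
ft_force: [0.3, -0.4, 0.1]
width: 0.0915
grasp_force: 0.0
```

```bash
python3 -c "
from h import *
s=viewer.grab_frame('scene');t=viewer.grab_frame('top')
a=cv2.resize(s['frame'][170:270,220:330],None,fx=4,fy=4,interpolation=2)
b=cv2.resize(t['frame'][205:275,340:430],None,fx=4,fy=4,interpolation=2)
o=np.zeros((400,800,3),np.uint8);o[:,:440]=a;o[:280,440:800]=b;cv2.imwrite('pics/z.png',o)"
```

```text
(no output)
```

View pics/z.png

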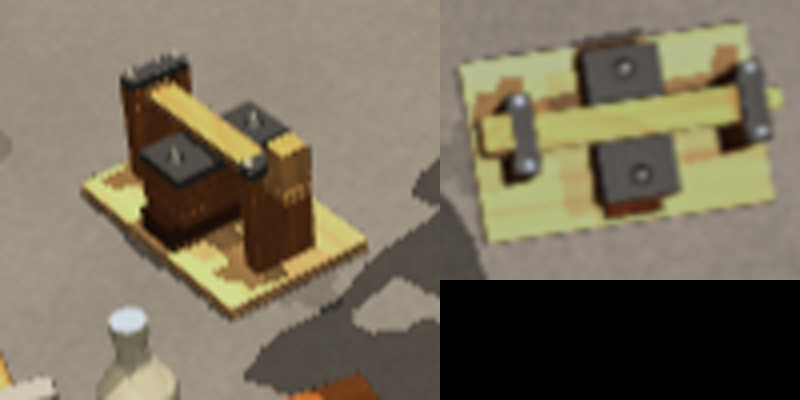

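The follower is flat on the stack, with its pins showing at (177,152) and (256,118). The keeper runs through both brackets: its block is against the near bracket at (290,160), and its nose shows past the far one at (777,98).

```bash
python3 -c "
from station import job
print(job.job_done())"
```

```text
the job is handed in; nothing more can be done
None
```

The carrier is refilled and handed in: all three drilled blanks lie flush over the pins with the follower plate on top, and the keeper bar is back through both brackets with its grip block against the bracket. The offcut was left off, and the glue bottle and jar were not touched.

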